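# Sterilise the teats: lever the lid, load, shut and set the press-turn timer

### The arm

A 6-joint arm with a two-finger parallel gripper is mounted at the origin on the work surface. World frame = base frame: x ahead of the robot, y to its left, z up, the work surface at z = 0. Lengths are in m, angles in rad, forces in N, time in s.
With the tool pointing down it reaches from about 0.325 to 0.775 m from the base axis. Payload 5.5 kg.
Tool frame: the origin (TCP) lies on the centre line of the jaws, within the pads' length; the fingertips stand 19 mm ahead of it and the grasp point (between the pads) is the TCP; z points along the fingers, y is the direction in which the jaws open and shut (so a half turn about z gives the same grasp; the last joint's range is limited). The gripper opens to 88 mm and grips with 3 to 60 N. Pads are 20 mm wide; open, the fingers measure 115 mm over their backs; the gripper's body (75 mm by 178 mm) begins 61 mm behind the grasp point.
Start: joints at [-1.167, 0.091, 1.231, -0, 1.82, -0.057], TCP at [0.267, -0.537, 0.242] pointing down, gripper open.
Joint ranges: [-2.87, 2.87], [-0.86, 2.18], [0.17, 2.46], [-1.51, 4.65], [0.06, 2.69], [-2.65, 2.65]. Speed limits (rad/s): [2.57, 2.57, 3.01, 3.14, 3.14, 3.14].

### API

Orientations are given as a unit quaternion [x, y, z, w].
In Python, from plant import manip gives the robot as it stands.
- The arm moves only by the tool carry_out, never from a script. Its argument "moves" is a list of rows, each a list of 3 entries, a list of its own where there are three numbers: the shift along the tool's x, y, z in mm, then the turn about the tool's z in rad, then the opening, from 0 (shut) to 1 (fully open). In form: [[[x, y, z], twist, grip], ...]. A call has exactly 10 rows; each row is the pose to reach, as a shift and turn from the pose measured when the call began, along the tool's axes at that moment; what a row does not reach only later rows make up. A row lasts 1/10 s, in which the tool goes at most 50 mm and 8.59 degrees, less where a joint would pass 70% of its speed; a pose out of reach is approached as far as the arm can. A call with a gripper value outside its range is refused whole. The fingers move at their own pace and stop on an object; "newtons" is the grip in N (left out, the last holds). Time passes only in rows, so rows that repeat a pose let the fingers close, or fill a call up. It gives the time, the measured TCP pose, the force and the opening at its end, in the units of the state.
- manip.state(): the state, without advancing time (a new reading comes with each control period).
- manip.get_image(name): name is "scene" or "top"; returns a dict with "image" (400x640x3 uint8, red, green, blue), "K" (3x3 intrinsics, pixels), "R" (3x3) and "t" (3): a world point X has camera coordinates R X + t. Camera axes: x right, y down, z forward; pixel columns grow to the right and rows downward; lengths in m; the calibration is good to about 2 mm. A picture is of the moment at which its call begins. There is no depth.
- manip.job_done(): hands the job in, once; it reports no verdict.
The state is a dict: "time": time; "joint_positions": joint angles; "joint_vel": joint speeds; "tau": joint torques, N m; "tool_pos": TCP position; "eef_rot": TCP orientation; "wrist_force": force on the tool from outside, world axes, zero at the start; "torque": the same for the moment, N m; "gripper_width": finger opening in m.
Only numpy, scipy, OpenCV 4.12 (cv2) and the standard library are available. Lean on these libraries where they do the work, as an engineer would, in place of code of your own. Each camera call takes 0.05 s, during which the arm holds its last target.

### The job

Take the flat-bladed opener from its steel dish and lever the steriliser's lid up with its blade, open the lid wide, and lay the opener back in its dish. Stand every teat from the low white tray upright on its collar inside the steriliser, close the lid fully, and only then press the timer knob down and, holding it down, turn it clockwise to its far mark and let it spring back up there. Leave the bottle, cup, sieve, cap and scoop where they are.

Things in the scene. Friction and masses are not known exactly. Their poses are not given: they have to be found in the camera images.
- steriliser: Fixed turquoise box 150 (x) x 260 (y) mm, rim 60 mm up, walls 5 mm, inner floor 12 mm up; origin at the centre of its underside, x from its front (robot side) to the hinge side. White control pod 50 mm high on its -y side (y -130 to -220, x +-75). On the front (x -93 to -75, middle 120 mm) a ledge 49 mm high, 11 mm below the lid lip: room for the blade, not for fingers.
- lid (a joint): Hinge of the flat white lid, 0 shut to 1.55 rad upright. The lid is 6 mm thick, 260 mm wide and reaches 166 mm from the hinge, so that it overhangs the front wall by a 16 mm lip. Mass about 120 g; stiff hinge, the lid stays at any angle.
- lid_lip (a point): Middle of the lower front edge of the lid (moves with it); shut, it is 60 mm above the table.
- lid_hinge (a point): Middle of the lid's hinge line (along the steriliser's y), at the rear rim, 75 mm behind the steriliser's centre, 60 mm above the table.
- timer_press (a joint): Depth of the timer knob, 0 up to 0.008 m fully down; spring of 4 N rising to 9 N. A catch blocks turning unless the knob is at least 6 mm down; if it is let go between the two marks it stays caught half down.
- timer_knob (a joint): Turn of the timer knob, clockwise seen from above: 0 at the start mark, 1.25 rad (end stop) at the far mark, where it springs back up.
- knob_grip (a point): On the knob axis, middle of its grip bar, on the pod, 82 mm above the table when up. Bar 54 mm long, 14 thick, 24 high (70 to 94 mm up) on a round skirt of 60 mm diameter whose top (70 mm up) can be pressed by the fingertips. The point x axis runs along the bar; at turn 0 it is the steriliser x.
- tray: Fixed low white tray, 180 x 170 mm, floor 4 mm thick, rim 13 mm above the table; origin at the centre of its underside.
- dish: Fixed low steel dish for the opener, 210 (x) x 110 (y) mm, floor 4 mm thick, rim 12 mm above the table; origin at the centre of its underside.
- opener: Loose opener, 70 g: wooden handle 85 long x 18 wide x 22 mm high (x -70 to 15) with a straight steel blade 24 mm wide and 3 mm thick (x 15 to 75) at the handle's mid-height, 11 mm above its underside. Origin on the underside, near the centre of mass; x points to the blade's tip.
- opener_tip (a point): Middle of the blade's tip, 75 mm ahead of the opener's origin and 11 mm above its underside.
- teat1: Loose teat (may be absent), 30 g: rigid white collar 38 mm diameter and 20 mm high, below an amber nipple (28 mm wide at its foot) reaching 43.5 mm; origin at the centre of its underside, z up through the nipple. Grip it by the collar.
- teat2: Loose teat (may be absent), 30 g: rigid white collar 38 mm diameter and 20 mm high, below an amber nipple (28 mm wide at its foot) reaching 43.5 mm; origin at the centre of its underside, z up through the nipple. Grip it by the collar.
- teat3: Loose teat (may be absent), 30 g: rigid white collar 38 mm diameter and 20 mm high, below an amber nipple (28 mm wide at its foot) reaching 43.5 mm; origin at the centre of its underside, z up through the nipple. Grip it by the collar.
- teat4: Loose teat (may be absent), 30 g: rigid white collar 38 mm diameter and 20 mm high, below an amber nipple (28 mm wide at its foot) reaching 43.5 mm; origin at the centre of its underside, z up through the nipple. Grip it by the collar.
- bottle: Bystander: loose empty polypropylene bottle, 60 mm diameter, 128 mm high; origin under its centre.
- cup: Bystander: loose clear acrylic cup, 64 mm across, 65 mm high.
- sieve: Bystander: loose small steel sieve, bowl 60 mm across, 24 mm high, handle to +x reaching 105 mm from its centre.
- cap: Bystander: loose white domed cap, 42 mm across, 45 mm high, no collar or nipple.
- scoop: Bystander: loose spoon-shaped scoop at the far left.
Not all that is in view belongs to the job. What is shaped like the teat2 but red is not meant.

How it is judged:
On the way, in this order (a step that is already met when the one before it is completed fails the run):
1. the lid is levered up with the opener touching it (value of joint lid above 0.12 rad and contact force between opener and lid above 0.1 N), for 0.1 s.
2. the lid is wide open (value of joint lid above 1.1 rad), for 0.2 s.
3. every teat stands inside the steriliser (x of teat1 in the frame of steriliser between -0.07 and 0.07 m and y of teat1 in the frame of steriliser between -0.125 and 0.125 m and z of teat1 in the frame of steriliser between 0.004 and 0.022 m and angle between each of teat1, teat2, teat3, teat4's own z axis and vertical below 0.3 rad and x of teat2 in the frame of steriliser between -0.07 and 0.07 m and y of teat2 in the frame of steriliser between -0.125 and 0.125 m and z of teat2 in the frame of steriliser between 0.004 and 0.022 m and x of teat3 in the frame of steriliser between -0.07 and 0.07 m and y of teat3 in the frame of steriliser between -0.125 and 0.125 m and z of teat3 in the frame of steriliser between 0.004 and 0.022 m and x of teat4 in the frame of steriliser between -0.07 and 0.07 m and y of teat4 in the frame of steriliser between -0.125 and 0.125 m and z of teat4 in the frame of steriliser between 0.004 and 0.022 m), for 0.2 s.
4. the lid is shut (value of joint lid below 0.04 rad), for 0.2 s.
5. the timer knob is pressed down at its start mark (value of joint timer_press above 0.005 m and value of joint timer_knob below 0.2 rad), for 0.1 s.
6. the knob is turned to the far mark (value of joint timer_knob above 1.1 rad), for 0.1 s.
7. the knob has sprung back up at the far mark (value of joint timer_knob above 1.1 rad and value of joint timer_press below 0.0025 m), for 0.2 s.
At the end, for the whole second after the job is handed in: Every teat stands upright (0.3 rad) on the steriliser floor; lid shut (< 0.04 rad); opener lying in the dish, its origin within 60 mm of the dish centre; knob at the far mark (> 1.1 rad) and up (< 2.5 mm down); all at rest (all of step 3 and all of step 7 and linear speed of each of teat1, teat2, teat3, teat4, opener below 0.03 m/s and value of joint lid below 0.04 rad and x of opener in the frame of dish between -0.1 and 0.1 m and y of opener in the frame of dish between -0.05 and 0.05 m and z of opener in the frame of dish below 0.03 m and horizontal distance between opener and dish below 0.06 m); the robot touches nothing.
It fails at once if a bystander is shoved away (distance of any of bottle, cup, sieve, cap, scoop from where it was at the start of the episode above 0.04 m).
It fails at once if the knob is forced round without being pressed down (value of joint timer_knob between 0.35 and 0.95 rad and value of joint timer_press below 0.003 m).
Of teat1, teat2, teat3, teat4 only 2 to 4 are there at a start; the rules pass over those that are not, and their reading is None.
At some moment in a run one of teat1, teat2, teat3, teat4 may be knocked a few centimetres aside while the robot is not near it.
It also fails if it takes over 208 s, if anything falls off the work surface, if the arm or the gripper's body presses on something with over 40 N, if the wrist force passes 120 N, or if a joint passes its speed limit or range.

## Working session

There is one attempt and no reset: what is moved stays moved. The work goes in short steps, Python scripts to look and compute and a tool call to move; the robot and the scene stay as the last step left them, time stands still between calls to the robot, and variables do not carry over. Pictures are saved under pics/ and viewed, and the job is handed in when it is done.

Besides the shell and the picture viewer there is one more tool, called after ">>>" as name(argument=value, ...) on one line, values as JSON. carry_out: Moves the arm, as the interface text tells. Its arguments: {"type":"object","properties":{"moves":{"type":"array","items":{"type":"array"}},"newtons":{"type":"number"}},"required":["moves"]}

```bash
mkdir -p pics; ls; cat > h.py <<'E'
import numpy as np, cv2
from plant import manip
def snap(tag):
    o={}
    for n in("scene","top"):
        d=manip.get_image(n); o[n]=d
        cv2.imwrite(f"pics/{tag}_{n}.png",cv2.cvtColor(d["image"],cv2.COLOR_RGB2BGR))
        np.savez(f"pics/cal_{n}.npz",K=d["K"],R=d["R"],t=d["t"])
    return o
def cal(n):
    d=np.load(f"pics/cal_{n}.npz"); return d["K"],d["R"],d["t"]
def ray(n,u,v,z):
    K,R,t=cal(n); c=-R.T@t; d=R.T@np.linalg.inv(K)@np.array([u,v,1.]); return c+d*(z-c[2])/d[2]
def proj(n,X):
    K,R,t=cal(n); p=K@(R@np.asarray(X,float)+t); return p[:2]/p[2]
E
python3 - <<'E'
from h import *
snap("a"); s=manip.state(); print({k:np.round(v,3) for k,v in s.items()})
for n in("scene","top"):
    K,R,t=cal(n); print(n,K.round(1).tolist(),(-R.T@t).round(3),R.round(3).tolist())
E
```

```text
pics
{'time': np.float64(0.1), 'joint_positions': array([-1.167,  0.092,  1.232, -0.   ,  1.82 , -0.057]), 'joint_vel': array([ 0.   , -0.   , -0.003, -0.001, -0.   , -0.001]), 'tau': array([ 4.0000e-03, -4.4786e+01, -4.0757e+01,  7.0000e-02,  2.8000e-02,
       -0.0000e+00]), 'tool_pos': array([ 0.267, -0.537,  0.241]), 'eef_rot': array([ 0.974,  0.228, -0.   , -0.001]), 'wrist_force': array([-0.135,  0.159, -0.261]), 'torque': array([-0.065, -0.045, -0.022]), 'gripper_width': np.float64(0.088)}
scene [[472.2, 0.0, 321.8], [0.0, 472.2, 190.4], [0.0, 0.0, 1.0]] [ 1.161 -0.375  1.02 ] [[0.595, 0.803, -0.002], [0.644, -0.479, -0.597], [-0.48, 0.354, -0.803]]
top [[361.9, 0.0, 317.4], [0.0, 361.9, 202.0], [0.0, 0.0, 1.0]] [0.513 0.065 0.92 ] [[0.026, -1.0, 0.011], [-0.996, -0.027, -0.083], [0.083, -0.009, -0.997]]
```

View pics/a_scene.png

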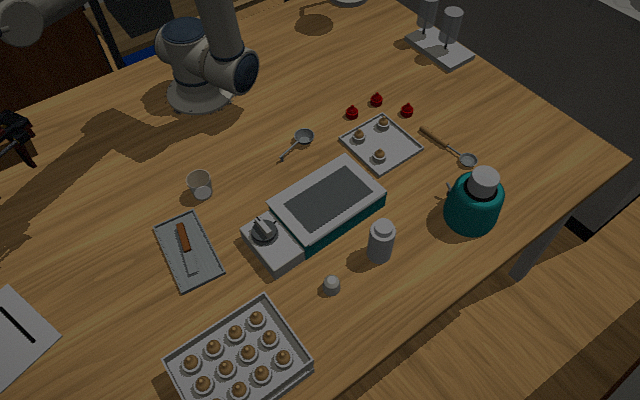

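View pics/a_top.png

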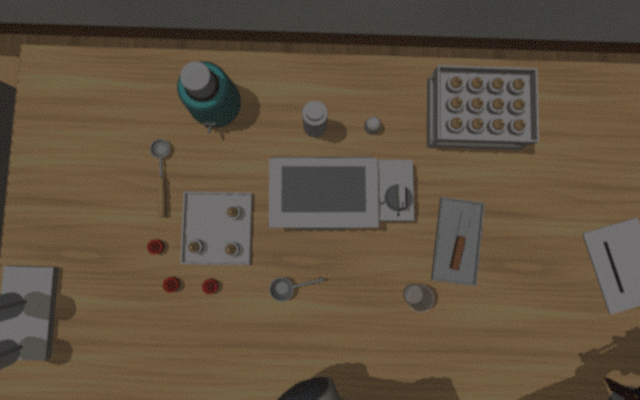

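```bash
python3 - <<'E'
import cv2
t=cv2.imread("pics/a_top.png");s=cv2.imread("pics/a_scene.png")
def c(im,x0,y0,w,h,k,n): cv2.imwrite("pics/"+n,cv2.convertScaleAbs(cv2.resize(im[y0:y0+h,x0:x0+w],None,fx=k,fy=k,interpolation=cv2.INTER_CUBIC),alpha=1.5))
c(t,260,140,160,110,5,"c1.png")
c(t,425,190,70,100,6,"c2.png")
c(t,140,180,130,120,5,"c3.png")
c(s,230,100,200,190,4,"c4.png") if 0 else c(s,230,140,170,140,4,"c4.png")
E
```

```text
(no output)
```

View pics/c1.png

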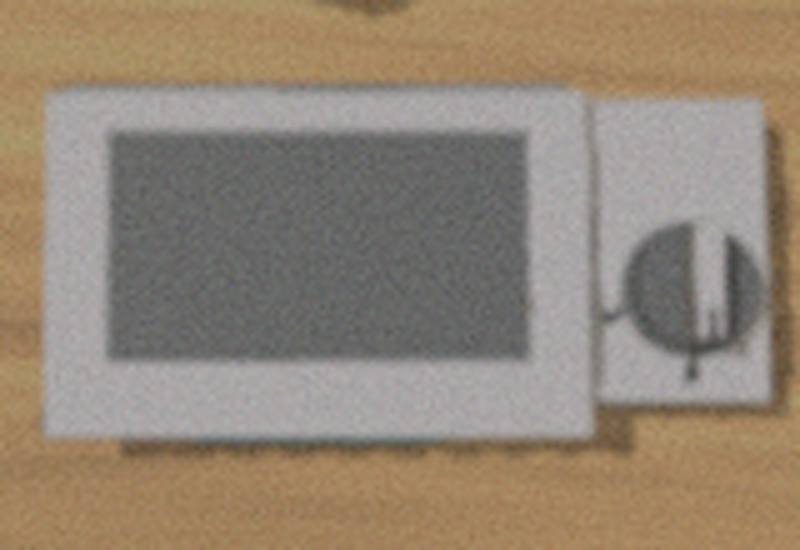

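View pics/c2.png

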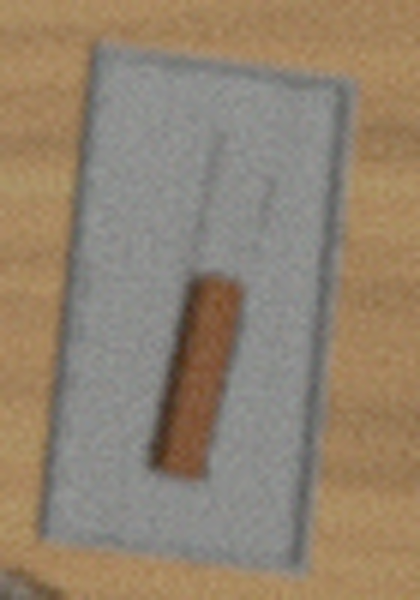

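View pics/c3.png

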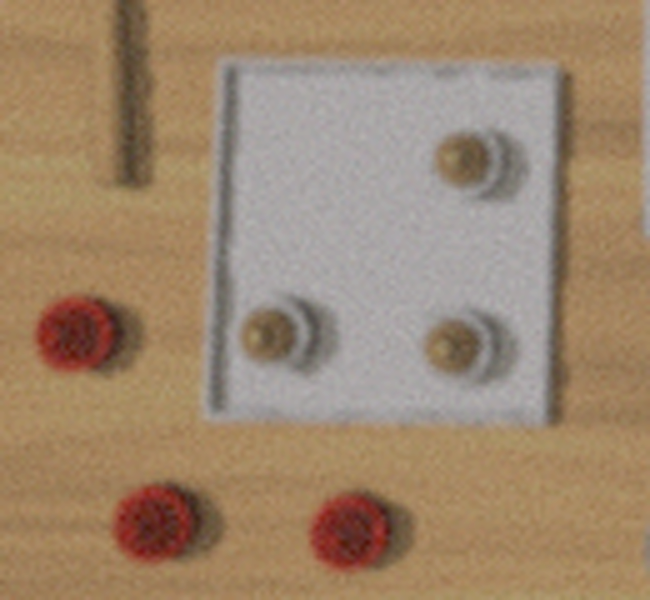

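View pics/c4.png

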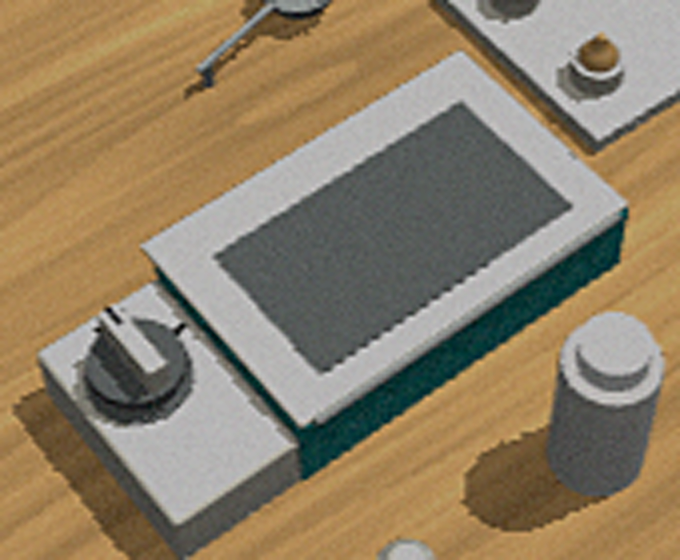

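```bash
cat >> h.py <<'E'
from scipy.optimize import least_squares
def fit(pts,obs,x0):
    # obs: list of (cam, idx, u,v); fits x,y,yaw
    def f(p,full=0):
        c,s=np.cos(p[2]),np.sin(p[2]); r=[]
        for n,i,u,v in obs:
            q=pts[i]; r.append(proj(n,[p[0]+c*q[0]-s*q[1],p[1]+s*q[0]+c*q[1],q[2]])-[u,v])
        return np.ravel(r)
    o=least_squares(f,x0,loss="soft_l1"); return o.x,f(o.x).reshape(-1,2)
E
python3 - <<'E'
from h import *
def T(l,x0,y0,k,cam): return [(cam,i,(u+.5)/k-.5+x0,(v+.5)/k-.5+y0) for i,u,v in l]
# steriliser lid: top corners z .066
P=[(-.091,-.13,.066),(-.091,.13,.066),(.075,.13,.066),(.075,-.13,.066),(-.075,-.22,.05),(.075,-.22,.05)]
ot=T([(0,595,437),(1,45,437),(2,45,90),(3,583,88),(4,770,402),(5,762,100)],260,140,5,"top")
os=T([(0,145,247),(1,460,52),(2,628,208),(3,308,425),(4,40,357),(5,178,527)],230,140,4,"scene")
for o in (ot,os,ot+os):
    x,r=fit(P,o,[.55,.05,0]);print("ster",x.round(4),r.round(1).tolist())
# dish
P=[(a*.105,b*.055,.012) for a,b in((1,1),(1,-1),(-1,-1),(-1,1))]
x,r=fit(P,T([(0,95,42),(1,357,78),(2,305,575),(3,40,538)],425,190,6,"top"),[.45,-.3,0]);print("dish",x.round(4),r.round(1).tolist())
# opener: handle top corners z=.026
P=[(-.07,.009,.026),(-.07,-.009,.026),(.015,-.009,.026),(.015,.009,.026),(.075,.012,.0165),(.075,-.012,.0165)]
x,r=fit(P,T([(0,158,470),(1,207,478),(2,242,283),(3,200,275),(4,222,132)],425,190,6,"top"),[.45,-.3,0]);print("opener",x.round(4),r.round(1).tolist())
P=[(a*.09,b*.085,.013) for a,b in((1,1),(1,-1),(-1,-1),(-1,1))]
x,r=fit(P,T([(0,222,60),(1,565,65),(2,550,422),(3,208,418)],140,180,5,"top"),[.45,.3,0]);print("tray",x.round(4),r.round(1).tolist())
for u,v in((460,158),(268,335),(452,345)):
    print("teat tip",ray("top",(u+.5)/5-.5+140,(v+.5)/5-.5+180,.0475-.002).round(4))
for n,(u,v,z) in dict(sieve=(282,288,.02),handle=(326,280,.02),cup=(415,293,.06),bottle=(315,111,.128),cap=(372,124,.04)).items(): print(n,ray("top",u,v,z).round(3))
K=ray("top",(707.5+.5)/5-.5+260,(250)/5+140,.094);print("knob bar mid?",K)
E
```

```text
ster [0.6161 0.0456 0.0299] [[-0.5, -0.1], [-0.8, 0.3], [-0.3, 0.0], [0.7, 0.3], [0.5, 0.2], [0.5, -0.8]]
ster [0.6199 0.0467 0.0365] [[-0.7, -0.1], [0.6, -0.9], [1.4, -1.1], [-0.7, 1.2], [-0.8, -0.5], [0.6, 0.9]]
ster [0.6173 0.0462 0.0341] [[-0.6, -0.9], [-0.9, -0.1], [-0.6, -0.3], [0.3, -0.5], [0.4, -0.8], [0.1, -1.7], [-1.5, -0.8], [0.0, -1.3], [0.5, -1.5], [-1.6, 0.5], [-1.6, -1.3], [-0.5, 0.1]]
dish [ 0.501  -0.2973 -0.1137] [[0.3, -0.4], [-0.3, -0.3], [-0.2, 0.3], [0.1, 0.3]]
opener [ 0.499  -0.2989 -0.2254] [[0.1, 0.5], [-0.9, 1.0], [0.7, -0.2], [0.6, -0.7], [-0.6, -0.4]]
tray [0.5177 0.3062 0.0108] [[0.3, -0.5], [-0.5, -0.4], [0.3, 0.5], [-0.2, 0.3]]
teat tip [0.5578 0.2641 0.0455]
teat tip [0.4706 0.3518 0.0455]
teat tip [0.4681 0.2638 0.0455]
sieve [0.374 0.138 0.02 ]
handle [0.396 0.031 0.02 ]
cup [ 0.377 -0.177  0.06 ]
bottle [0.783 0.069 0.128]
cap [ 0.785 -0.073  0.04 ]
knob bar mid? [ 0.61457216 -0.13407062  0.094     ]
```

```bash
cat >> h.py <<'E'
from scipy.spatial.transform import Rotation as Ro
def pose():
    s=manip.state(); R=Ro.from_quat(s["eef_rot"]).as_matrix()
    return np.array(s["tool_pos"]),R,s
def plan(*wps):
    """wps: (x,y,z,yaw of tool x); prints shift mm in tool axes and twist"""
    p,R,s=pose(); y0=np.arctan2(R[1,0],R[0,0])
    print("t",round(float(s["time"]),2),"tcp",p.round(4),"yaw",round(y0,3),"tilt",R[:,2].round(4),"w",round(float(s["gripper_width"]),4),"F",np.round(s["wrist_force"],1),"j",np.round(s["joint_positions"],2))
    for w in wps:
        d=R.T@(np.array(w[:3])-p)*1000
        tw=-(w[3]-y0); tw=(tw+np.pi)%(2*np.pi)-np.pi
        print(d.round(1).tolist(),round(tw,3))
E
python3 - <<'E'
from h import *
plan((.499,-.299,.12,-.225))
# cross-check opener in scene view
for q in((-.07,.009,.026),(.015,.009,.026),(.075,.012,.0165),(.075,-.012,.0165)):
    c,s=np.cos(-.2254),np.sin(-.2254); print(proj("scene",[.499+c*q[0]-s*q[1],-.2989+s*q[0]+c*q[1],q[2]]).round(1))
for q in((.5578,.2641),(.4706,.3518),(.4681,.2638)): print("teat",proj("scene",[*q,.0475]).round(1),proj("scene",[*q,.004]).round(1))
import cv2
s=cv2.imread("pics/a_scene.png")
def c(im,x0,y0,w,h,k): return cv2.convertScaleAbs(cv2.resize(im[y0:y0+h,x0:x0+w],None,fx=k,fy=k,interpolation=cv2.INTER_CUBIC),alpha=1.5)
cv2.imwrite("pics/c5.png",np.hstack([c(s,150,205,80,90,5),c(s,340,105,80,90,5)]))
E
```

```text
t 0.1 tcp [ 0.2667 -0.5372  0.2407] yaw 0.461 tilt [-7.0e-04  1.6e-03 -1.0e+00] w 0.0878 F [-0.1  0.2 -0.3] j [-1.17  0.09  1.23 -0.    1.82 -0.06]
[314.0, -109.9, 120.9] 0.686
[181.6 220.6]
[190.  247.8]
[198.5 269.8]
[188.5 273.5]
teat [378.6 148.8] [377.1 159.1]
teat [381.9 117.1] [380.5 127.7]
teat [357.8 129.8] [356.9 140.2]
```

View pics/c5.png

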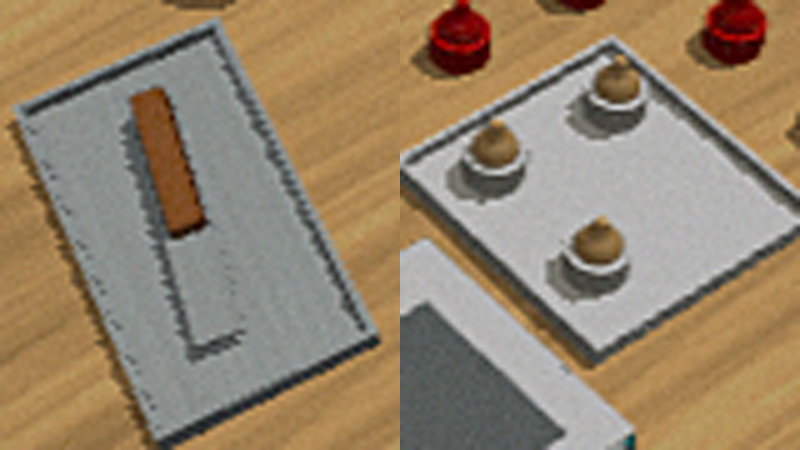

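>>> carry_out(moves=[[[40,-14,15],0.08,0.6],[[80,-28,30],0.16,0.6],[[120,-42,45],0.24,0.6],[[160,-56,60],0.33,0.6],[[200,-70,75],0.42,0.6],[[240,-84,90],0.5,0.6],[[275,-97,105],0.6,0.6],[[314,-110,121],0.686,0.6],[[314,-110,121],0.686,0.6],[[314,-110,121],0.686,0.6]], newtons=50)

```text
time: 1.1
tool_pos: [0.4989, -0.2981, 0.1189]
eef_rot: [0.994, -0.111, -0.001, -0.001]
wrist_force: [-0.7, 0.1, 0.6]
gripper_width: 0.0525
```

```bash
python3 - <<'E'
from h import *
snap("b"); plan((.500,-.299,.06,-.225),(.500,-.299,.025,-.225))
import cv2
s=cv2.imread("pics/b_scene.png"); cv2.imwrite("pics/b1.png",cv2.resize(s[180:320,110:270],None,fx=4,fy=4))
E
```

```text
t 1.2 tcp [ 0.4985 -0.2997  0.1203] yaw -0.225 tilt [-6.e-04  9.e-04 -1.e+00] w 0.0528 F [-0.1  0.3  0.1] j [-0.6   0.05  1.49  0.    1.6   1.2 ]
[1.3, -1.0, 60.3] -0.0
[1.4, -1.0, 95.3] -0.0
```

View pics/b1.png

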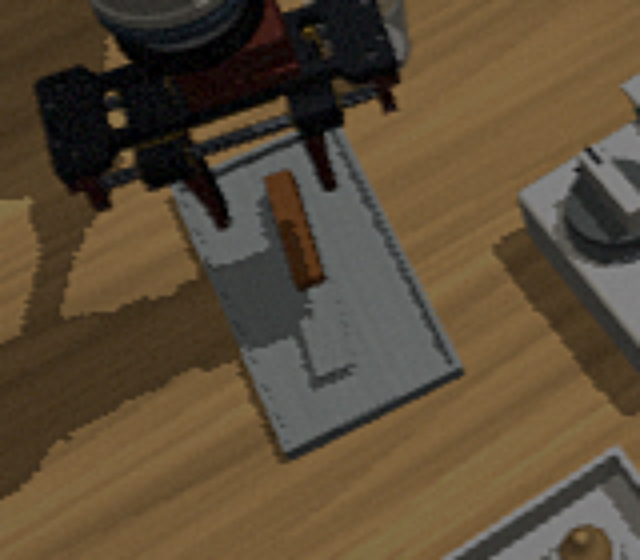

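>>> carry_out(moves=[[[1,-1,30],0,0.6],[[1,-1,55],0,0.6],[[1,-1,75],0,0.6],[[1,-1,88],0,0.6],[[1,-1,94],0,0.6],[[1,-1,94],0,0.6],[[1,-1,94],0,0],[[1,-1,94],0,0],[[1,-1,94],0,0],[[1,-1,94],0,0]], newtons=50)

```text
time: 2.2
tool_pos: [0.5, -0.299, 0.0269]
eef_rot: [0.994, -0.112, 0.0, -0.0]
wrist_force: [0.9, 0.5, -0.0]
gripper_width: 0.024
```

>>> carry_out(moves=[[[0,0,0],0,0],[[0,0,0],0,0],[[0,0,-5],0,0],[[0,0,-15],0,0],[[0,0,-30],0,0],[[0,0,-50],0,0],[[0,0,-75],0,0],[[0,0,-100],0,0],[[0,0,-100],0,0],[[0,0,-100],0,0]])

```text
time: 3.2
tool_pos: [0.5003, -0.2993, 0.128]
eef_rot: [0.994, -0.112, 0.001, 0.0]
wrist_force: [-0.0, 0.3, -0.3]
gripper_width: 0.0177
```

```bash
python3 - <<'E'
from h import *
snap("c"); plan((.435,.01,.16,.033))
import cv2
s=cv2.imread("pics/c_scene.png"); cv2.imwrite("pics/c_1.png",cv2.resize(s[150:290,110:270],None,fx=5,fy=4))
E
```

```text
t 3.3 tcp [ 0.4994 -0.2987  0.1255] yaw -0.225 tilt [-0.0015  0.0015 -1.    ] w 0.0176 F [-0.6 -0.  -0.9] j [-0.6   0.05  1.48  0.    1.61  1.2 ]
[-131.7, -286.6, -33.9] -0.258
```

View pics/c_1.png

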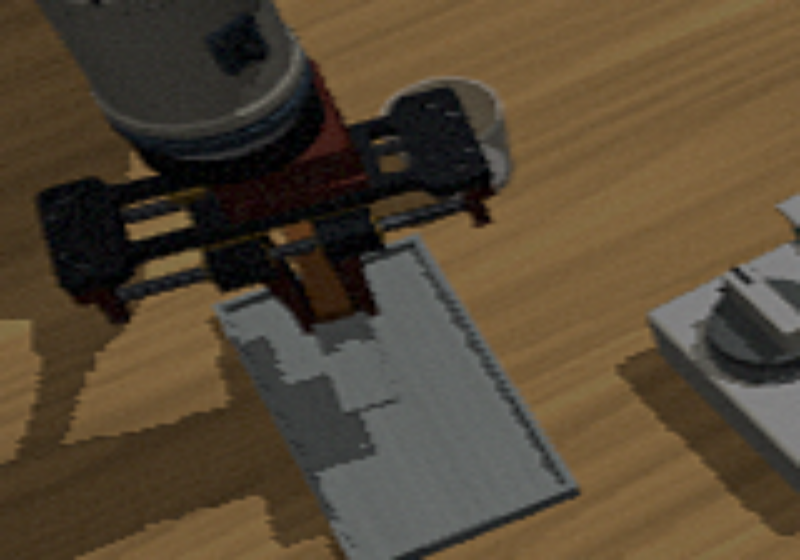

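>>> carry_out(moves=[[[-5,-25,-34],-0.03,0],[[-15,-60,-34],-0.06,0],[[-35,-100,-34],-0.1,0],[[-55,-140,-34],-0.14,0],[[-75,-180,-34],-0.18,0],[[-95,-220,-34],-0.22,0],[[-115,-255,-34],-0.258,0],[[-132,-287,-34],-0.258,0],[[-132,-287,-34],-0.258,0],[[-132,-287,-34],-0.258,0]])

```text
time: 4.3
tool_pos: [0.4344, 0.0108, 0.1589]
eef_rot: [1.0, 0.018, -0.002, -0.001]
wrist_force: [0.1, -1.4, 0.1]
gripper_width: 0.0176
```

```bash
cat >> h.py <<'E'
S=(0.6175,.046,.033)
def W(lx,ly,z,dyaw=0):
    c,s=np.cos(S[2]),np.sin(S[2]); return (S[0]+c*lx-s*ly,S[1]+s*lx+c*ly,z,S[2]+dyaw)
E
python3 - <<'E'
from h import *
plan(W(-.2,0,.16),W(-.2,0,.0655),W(-.154,0,.0655))
E
```

```text
t 4.3 tcp [0.4344 0.0108 0.1589] yaw 0.035 tilt [-0.0031  0.001  -1.    ] w 0.0176 F [ 0.1 -1.4  0.1] j [-0.05 -0.36  1.79  0.    1.72  1.48]
[-15.7, -29.2, -1.0] 0.002
[-15.5, -29.0, 93.5] 0.002
[30.5, -29.0, 93.3] 0.002
```

>>> carry_out(moves=[[[-10,-15,0],0,0],[[-16,-29,10],0,0],[[-16,-29,30],0,0],[[-16,-29,55],0,0],[[-16,-29,75],0,0],[[-16,-29,88],0,0],[[-16,-29,93],0,0],[[-16,-29,93],0,0],[[-16,-29,93],0,0],[[-16,-29,93],0,0]])

```text
time: 5.3
tool_pos: [0.4178, 0.0392, 0.0671]
eef_rot: [1.0, 0.017, -0.001, -0.001]
wrist_force: [-0.3, 0.1, -0.5]
gripper_width: 0.0177
```

```bash
python3 - <<'E'
from h import *
zs=[]
snap("d"); plan(W(-.2,0,.0655),W(-.17,0,.0655),W(-.154,0,.0655))
import cv2
s=cv2.imread("pics/d_scene.png"); t=cv2.imread("pics/d_top.png")
cv2.imwrite("pics/d1.png",cv2.convertScaleAbs(cv2.resize(s[120:240,210:350],None,fx=5,fy=5,interpolation=2),alpha=1.5))
cv2.imwrite("pics/d2.png",cv2.convertScaleAbs(cv2.resize(t[180:300,260:400],None,fx=5,fy=5,interpolation=2),alpha=1.5))
E
```

```text
t 5.4 tcp [0.4176 0.0393 0.0669] yaw 0.035 tilt [-0.0015  0.001  -1.    ] w 0.0178 F [-0.3 -0.2 -0.4] j [ 0.01 -0.38  1.97  0.    1.56  1.55]
[0.0, -0.1, 1.4] 0.002
[30.0, -0.0, 1.4] 0.002
[46.0, 0.0, 1.4] 0.002
```

View pics/d1.png

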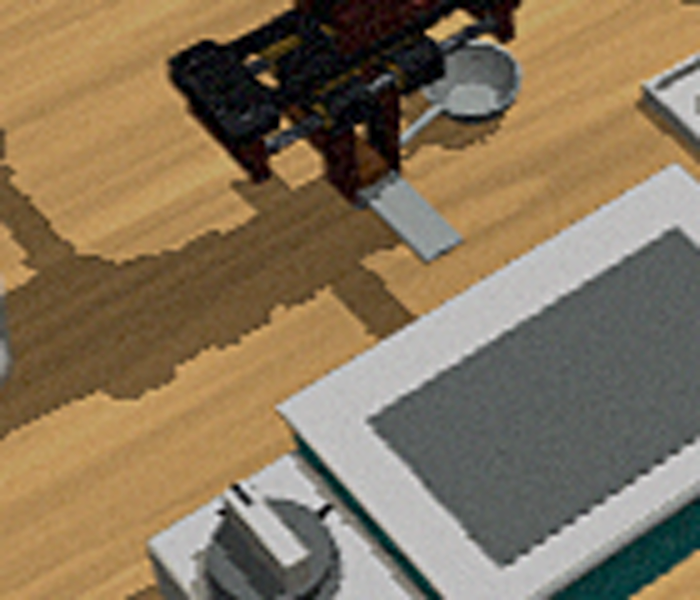

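View pics/d2.png

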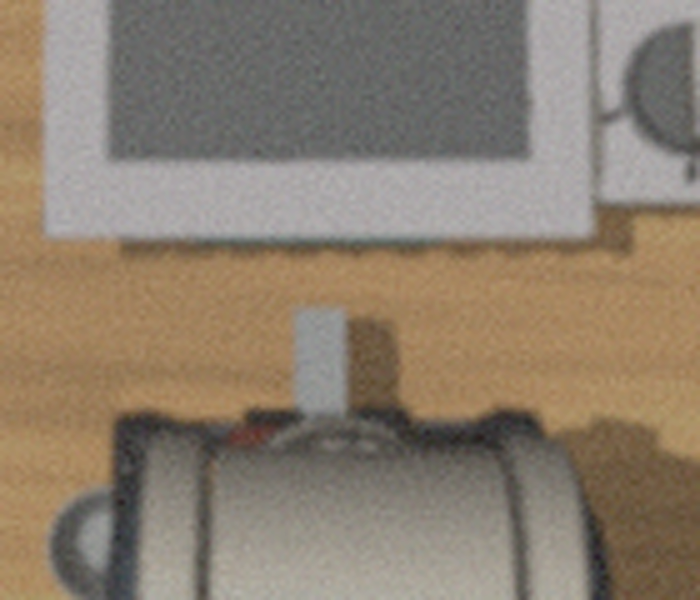

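```bash
python3 - <<'E'
from h import *
a=(320.5/5-.5+260,310.5/5-.5+180); b=(446.5/5-.5+210,251.5/5-.5+120)
f=lambda X:np.r_[proj("top",X)-a,proj("scene",X)-b]
o=least_squares(f,[.5,.04,.05]);print(o.x.round(4),f(o.x).round(2))
# lip mid triangulate with corners
for nm,(u,v),(us,vs) in (("lipR",(595,237),(278,407)),("lipL",(45,237),(593+0,0))):
    if nm=="lipL":continue
    a=(u/5+260-.4,v/5-.4+180);b=(us/5-.4+210,vs/5-.4+120)
    o=least_squares(f,[.5,.04,.05]);print(nm,o.x.round(4),f(o.x).round(2),W(-.091,-.13,.066))
E
```

```text
[0.4916 0.0416 0.0538] [-0.5  -0.36 -0.68  0.01]
lipR [ 0.5299 -0.087   0.0635] [-0.71 -0.52 -0.93 -0.05] (np.float64(0.5308387664109417), np.float64(-0.08693167640868249), 0.066, 0.033)
```

>>> carry_out(moves=[[[0,0,1.5],0,0],[[5,0,1.5],0,0],[[15,0,1.5],0,0],[[25,0,1.5],0,0],[[32,0,1.5],0,0],[[38,0,1.5],0,0],[[42,0,1.5],0,0],[[46,0,1.5],0,0],[[46,0,1.5],0,0],[[46,0,1.5],0,0]])

```text
time: 6.4
tool_pos: [0.4634, 0.0409, 0.0653]
eef_rot: [1.0, 0.018, -0.001, -0.001]
wrist_force: [0.0, 0.2, -0.6]
gripper_width: 0.0177
```

```bash
python3 - <<'E'
from h import *
plan()
snap("e")
import cv2
s=cv2.imread("pics/e_scene.png"); t=cv2.imread("pics/e_top.png")
cv2.imwrite("pics/e1.png",np.hstack([cv2.convertScaleAbs(cv2.resize(i,None,fx=4,fy=4,interpolation=2),alpha=1.5) for i in(s[120:240,210:310],t[180:300,270:370])]))
E
```

```text
t 6.4 tcp [0.4634 0.0409 0.0653] yaw 0.035 tilt [-0.0019  0.001  -1.    ] w 0.0177 F [ 0.   0.2 -0.6] j [ 0.01 -0.24  1.86  0.    1.52  1.55]
```

View pics/e1.png

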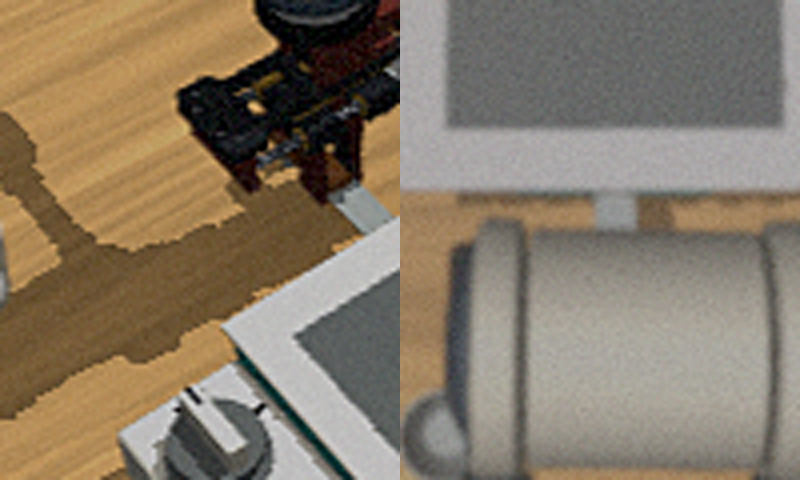

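>>> carry_out(moves=[[[0,0,-3],0,0],[[0,0,-6],0,0],[[0,0,-9],0,0],[[0,0,-13],0,0],[[1,0,-17],0,0],[[1,0,-21],0,0],[[2,0,-25],0,0],[[2,0,-29],0,0],[[3,0,-33],0,0],[[3,0,-35],0,0]], newtons=60)

```text
time: 7.5
tool_pos: [0.4667, 0.041, 0.1009]
eef_rot: [1.0, 0.018, -0.0, -0.001]
wrist_force: [0.4, 0.2, -2.5]
gripper_width: 0.0175
```

```bash
python3 - <<'E'
from h import *
plan()
snap("f")
import cv2
s=cv2.imread("pics/f_scene.png")
cv2.imwrite("pics/f1.png",cv2.convertScaleAbs(cv2.resize(s[100:260,200:400],None,fx=4,fy=4,interpolation=2),alpha=1.5))
E
```

```text
t 7.5 tcp [0.4667 0.041  0.1009] yaw 0.035 tilt [-0.001  0.001 -1.   ] w 0.0175 F [ 0.4  0.2 -2.5] j [ 0.01 -0.25  1.8   0.    1.59  1.55]
```

View pics/f1.png

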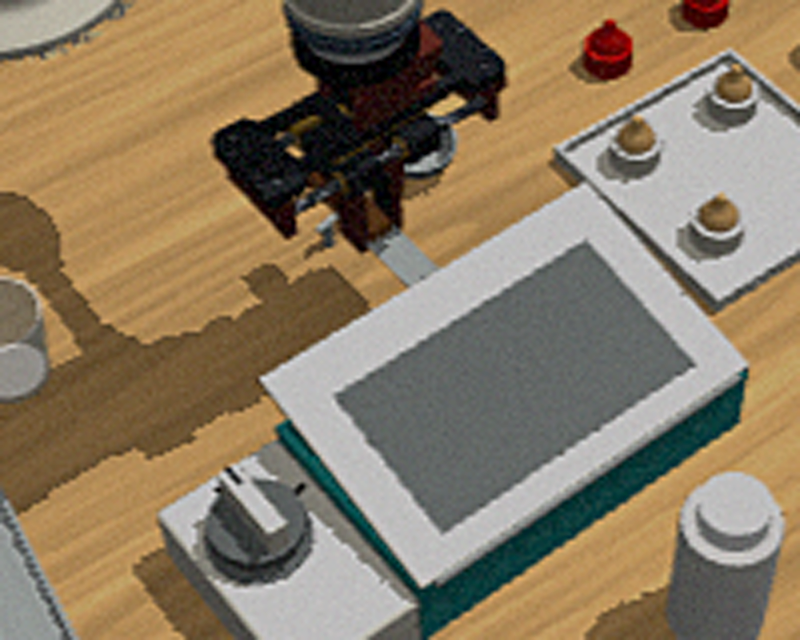

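>>> carry_out(moves=[[[2,0,-7],0,0],[[5,0,-14],0,0],[[10,0,-24],0,0],[[15,0,-34],0,0],[[21,0,-44],0,0],[[28,0,-53],0,0],[[35,0,-62],0,0],[[43,0,-70],0,0],[[51,0,-77],0,0],[[60,0,-84],0,0]])

```text
time: 8.6
tool_pos: [0.5276, 0.043, 0.1863]
eef_rot: [1.0, 0.018, 0.0, -0.001]
wrist_force: [-2.2, 0.1, -1.1]
gripper_width: 0.0176
```

>>> carry_out(moves=[[[8,0,-6],0,0],[[17,0,-11],0,0],[[27,0,-15],0,0],[[37,0,-19],0,0],[[47,0,-22],0,0],[[56,0,-24],0,0],[[62,0,-25],0,0],[[66,0,-25],0,0],[[66,0,-25],0,0],[[66,0,-25],0,0]])

```text
time: 9.6
tool_pos: [0.5936, 0.0454, 0.2112]
eef_rot: [1.0, 0.018, 0.0, -0.001]
wrist_force: [-0.5, -0.5, -0.7]
gripper_width: 0.0181
```

```bash
python3 - <<'E'
from h import *
plan()
snap("g")
import cv2
s=cv2.imread("pics/g_scene.png")
cv2.imwrite("pics/g1.png",cv2.convertScaleAbs(cv2.resize(s[60:260,200:400],None,fx=3,fy=3,interpolation=2),alpha=1.5))
E
```

```text
t 9.6 tcp [0.5936 0.0454 0.2112] yaw 0.035 tilt [ 5.e-04  1.e-03 -1.e+00] w 0.0181 F [-0.5 -0.5 -0.7] j [0.02 0.07 1.3  0.   1.76 1.55]
```

View pics/g1.png

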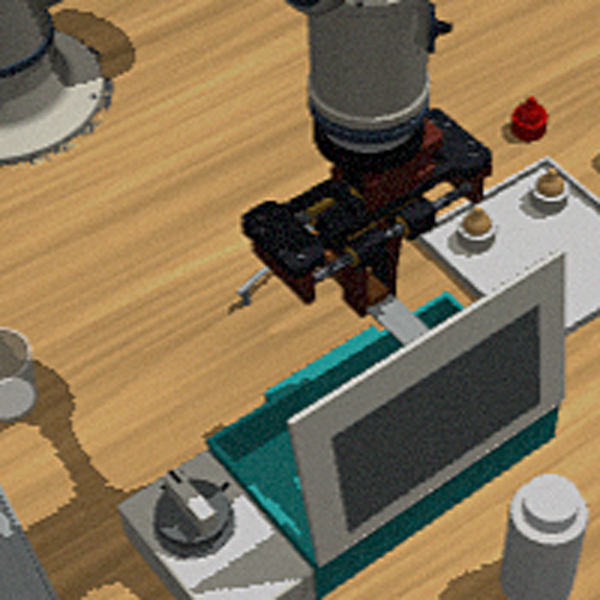

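```bash
python3 - <<'E'
from h import *
plan((.5,.042,.211,.035),(.5,-.298,.2,-.225),(.5,-.298,.09,-.225))
E
```

```text
t 9.7 tcp [0.5934 0.0453 0.2113] yaw 0.035 tilt [ 5.0e-04  1.1e-03 -1.0e+00] w 0.0178 F [ 0.3 -0.6 -0.5] j [0.02 0.07 1.3  0.   1.76 1.55]
[-93.5, 0.1, 0.2] 0.0
[-105.4, 339.9, 10.9] 0.26
[-105.5, 340.0, 120.9] 0.26
```

>>> carry_out(moves=[[[-30,0,0],0,0],[[-65,0,0],0,0],[[-94,20,0],0,0],[[-100,60,0],0.04,0],[[-105,105,5],0.08,0],[[-105,150,10],0.12,0],[[-105,195,10],0.16,0],[[-105,240,10],0.2,0],[[-105,285,10],0.23,0],[[-105,325,10],0.26,0]])

```text
time: 10.7
tool_pos: [0.4994, -0.2852, 0.2011]
eef_rot: [0.994, -0.113, 0.001, -0.0]
wrist_force: [0.3, 1.0, 0.0]
gripper_width: 0.0175
```

```bash
python3 - <<'E'
from h import *
plan((.5,-.298,.06,-.225),(.5,-.298,.0275,-.225))
E
```

```text
t 10.7 tcp [ 0.4994 -0.2852  0.2011] yaw -0.227 tilt [ 1.2e-03  6.0e-04 -1.0e+00] w 0.0175 F [0.3 1.  0. ] j [-0.58  0.02  1.38  0.    1.74  1.22]
[3.3, 12.4, 141.1] -0.002
[3.3, 12.4, 173.6] -0.002
```

>>> carry_out(moves=[[[3,12,30],0,0],[[3,12,70],0,0],[[3,12,105],0,0],[[3,12,135],0,0],[[3,12,155],0,0],[[3,12,165],0,0],[[3,12,171],0,0],[[3,12,174],0,0],[[3,12,174],0,0],[[3,12,174],0,0]])

```text
time: 11.7
tool_pos: [0.5004, -0.2979, 0.0284]
eef_rot: [0.994, -0.113, 0.001, 0.0]
wrist_force: [-0.7, -0.1, -1.3]
gripper_width: 0.0176
```

>>> carry_out(moves=[[[0,0,0],0,0.3],[[0,0,0],0,0.5],[[0,0,0],0,0.6],[[0,0,0],0,0.6],[[0,0,-10],0,0.6],[[0,0,-30],0,0.6],[[0,0,-60],0,0.6],[[0,0,-100],0,0.6],[[0,0,-145],0,0.6],[[0,0,-190],0,0.6]])

```text
time: 12.7
tool_pos: [0.4996, -0.2975, 0.2207]
eef_rot: [0.994, -0.113, 0.002, 0.0]
wrist_force: [1.1, -0.4, -0.0]
gripper_width: 0.0525
```

```bash
python3 - <<'E'
from h import *
plan()
snap("i")
E
```

```text
t 12.7 tcp [ 0.4996 -0.2975  0.2207] yaw -0.227 tilt [ 3.e-03 -7.e-04 -1.e+00] w 0.0525 F [ 1.1 -0.4 -0. ] j [-0.6   0.04  1.33  0.    1.78  1.2 ]
```

View pics/i_scene.png

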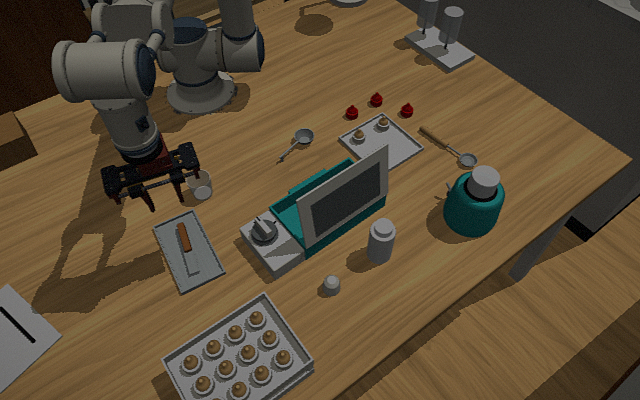

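View pics/i_top.png

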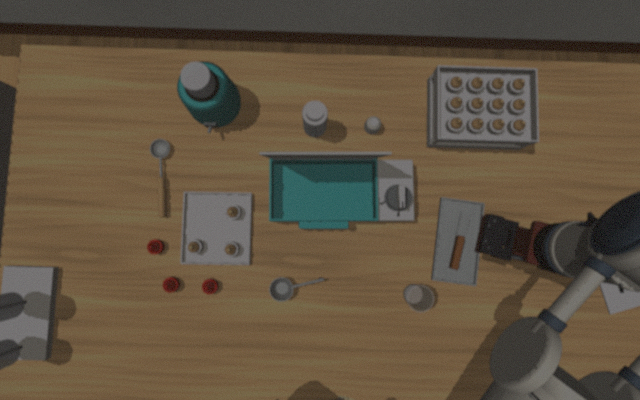

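```bash
python3 - <<'E'
from h import *
plan((.45,-.15,.22,.2),(.45,.1,.22,.785),(.50,.22,.2,.785))
E
```

```text
t 12.8 tcp [ 0.5018 -0.299   0.2281] yaw -0.227 tilt [ 0.0144 -0.0085 -0.9999] w 0.0528 F [ 0.6 -0.1  1.1] j [-0.6   0.03  1.32  0.    1.78  1.2 ]
[-84.1, -133.6, 6.1] -0.427
[-140.3, -377.2, 4.0] -1.012
[-118.8, -505.5, 23.7] -1.012
```

>>> carry_out(moves=[[[-25,-35,5],-0.1,0.6],[[-50,-75,5],-0.2,0.6],[[-75,-110,5],-0.32,0.6],[[-90,-155,5],-0.44,0.6],[[-105,-200,5],-0.56,0.6],[[-115,-245,5],-0.68,0.6],[[-125,-290,5],-0.8,0.6],[[-135,-335,5],-0.92,0.6],[[-140,-377,5],-1.01,0.6],[[-133,-420,8],-1.01,0.6]])

```text
time: 13.8
tool_pos: [0.4661, 0.1422, 0.2171]
eef_rot: [0.924, 0.383, 0.006, 0.007]
wrist_force: [1.0, -1.2, 1.0]
gripper_width: 0.053
```

```bash
python3 - <<'E'
from h import *
plan((.559,.265,.12,.785))
E
```

```text
t 13.8 tcp [0.4661 0.1422 0.2171] yaw 0.787 tilt [ 0.0165 -0.0079 -0.9998] w 0.053 F [ 1.  -1.2  1. ] j [ 0.23 -0.23  1.58 -0.01  1.78  1.02]
[152.0, -22.7, 97.6] 0.002
```

>>> carry_out(moves=[[[30,-4,15],0,0.6],[[60,-9,35],0,0.6],[[95,-14,55],0,0.6],[[125,-19,75],0,0.6],[[145,-22,90],0,0.6],[[152,-23,97],0,0.6],[[152,-23,97],0,0.6],[[152,-23,97],0,0.6],[[152,-23,97],0,0.6],[[152,-23,97],0,0.6]])

```text
time: 14.8
tool_pos: [0.559, 0.2647, 0.1222]
eef_rot: [0.924, 0.383, 0.007, 0.007]
wrist_force: [0.2, 0.2, 0.2]
gripper_width: 0.0526
```

```bash
python3 - <<'E'
from h import *
snap("j")
plan((.559,.265,.030,.785))
import cv2
s=cv2.imread("pics/j_scene.png"); t=cv2.imread("pics/j_top.png")
cv2.imwrite("pics/j1.png",np.hstack([cv2.convertScaleAbs(cv2.resize(i,None,fx=4,fy=4,interpolation=2),alpha=1.5) for i in(s[80:200,330:430],t[170:290,160:260])]))
E
```

```text
t 14.9 tcp [0.5589 0.2649 0.1217] yaw 0.786 tilt [ 0.018  -0.0073 -0.9998] w 0.0528 F [-0.3  0.4  0.2] j [ 0.39  0.14  1.39 -0.01  1.6   1.18]
[-0.6, -1.7, 91.7] 0.001
```

View pics/j1.png

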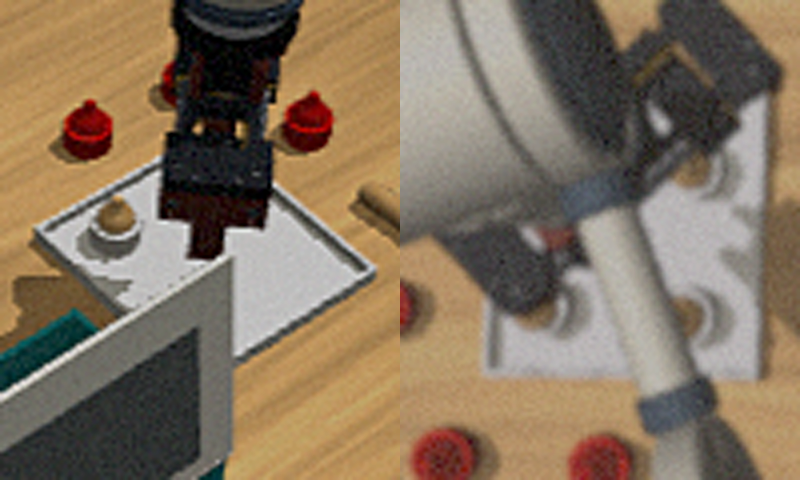

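>>> carry_out(moves=[[[0,0,25],0,0.6],[[0,-1,50],0,0.6],[[0,-1,72],0,0.6],[[-1,-2,85],0,0.6],[[-1,-2,91],0,0.6],[[-1,-2,91],0,0.6],[[-1,-2,91],0,0],[[-1,-2,91],0,0],[[-1,-2,91],0,0],[[-1,-2,91],0,0]], newtons=15)

```text
time: 15.9
tool_pos: [0.5592, 0.2652, 0.0322]
eef_rot: [0.924, 0.383, 0.008, 0.007]
wrist_force: [-0.8, -0.6, 4.6]
gripper_width: 0.0369
```

>>> carry_out(moves=[[[0,0,0],0,0],[[0,0,0],0,0],[[0,0,-10],0,0],[[0,0,-30],0,0],[[0,0,-60],0,0],[[0,0,-95],0,0],[[0,0,-125],0,0],[[0,0,-140],0,0],[[0,0,-140],0,0],[[0,0,-140],0,0]])

```text
time: 16.9
tool_pos: [0.5561, 0.266, 0.1709]
eef_rot: [0.924, 0.383, 0.007, 0.007]
wrist_force: [-0.3, -0.8, -1.5]
gripper_width: 0.0376
```

```bash
python3 - <<'E'
from h import *
plan((.50,.22,.17,.6),W(-.12,.01,.17),W(-.025,-.055,.17),W(-.025,-.055,.040))
snap("k")
import cv2
s=cv2.imread("pics/k_scene.png")
cv2.imwrite("pics/k1.png",cv2.convertScaleAbs(cv2.resize(s[40:200,300:460],None,fx=4,fy=4,interpolation=2),alpha=1.5))
E
```

```text
t 16.9 tcp [0.5561 0.266  0.1709] yaw 0.786 tilt [ 0.0189 -0.007  -0.9998] w 0.0376 F [-0.3 -0.8 -1.5] j [ 0.4   0.12  1.32 -0.01  1.68  1.18]
[-72.2, -7.2, 0.2] 0.186
[-193.0, 109.5, 1.3] 0.753
[-168.2, 221.9, 3.5] 0.753
[-169.2, 219.5, 133.5] 0.753
```

View pics/k1.png

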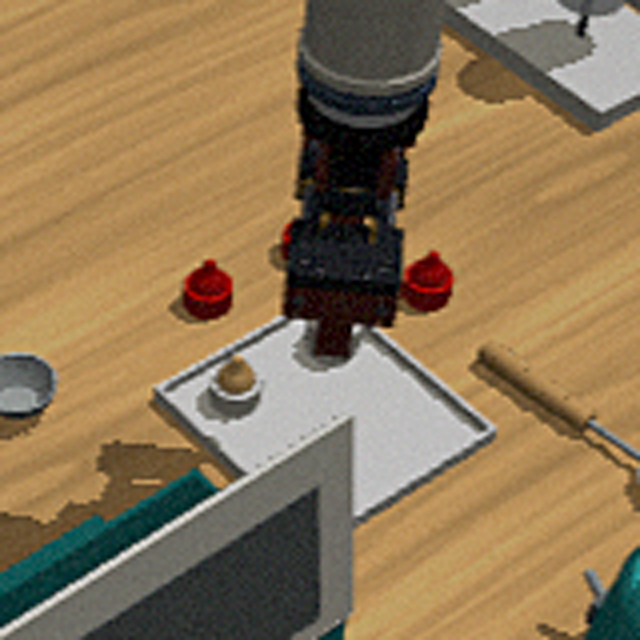

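>>> carry_out(moves=[[[-40,-4,0],0.08,0],[[-72,-7,0],0.18,0],[[-105,20,0],0.28,0],[[-140,55,1],0.38,0],[[-170,85,1],0.48,0],[[-193,110,1],0.58,0],[[-190,145,2],0.68,0],[[-185,175,3],0.753,0],[[-175,205,3],0.753,0],[[-168,222,3],0.753,0]])

```text
time: 18.0
tool_pos: [0.5946, -0.0115, 0.1666]
eef_rot: [1.0, 0.016, 0.006, 0.004]
wrist_force: [-1.0, -0.3, -1.0]
gripper_width: 0.0374
```

>>> carry_out(moves=[[[0,0,0],0,0],[[0,0,0],0,0],[[0,0,0],0,0],[[0,0,0],0,0],[[0,0,20],0,0],[[0,0,45],0,0],[[0,0,65],0,0],[[0,0,75],0,0],[[0,0,75],0,0],[[0,0,75],0,0]])

```text
time: 19.0
tool_pos: [0.5958, -0.012, 0.0928]
eef_rot: [1.0, 0.016, 0.007, 0.004]
wrist_force: [-0.7, 0.2, 0.6]
gripper_width: 0.0381
```

```bash
python3 - <<'E'
from h import *
plan(W(-.025,-.055,.040))
snap("l")
import cv2
s=cv2.imread("pics/l_scene.png")
cv2.imwrite("pics/l1.png",cv2.convertScaleAbs(cv2.resize(s[100:260,220:420],None,fx=4,fy=4,interpolation=2),alpha=1.5))
E
```

```text
t 19.0 tcp [ 0.5958 -0.012   0.0928] yaw 0.032 tilt [ 0.0144 -0.0081 -0.9999] w 0.0381 F [-0.7  0.2  0.6] j [-0.07  0.09  1.5  -0.01  1.54  1.47]
[-2.1, -2.7, 52.7] -0.001
```

View pics/l1.png

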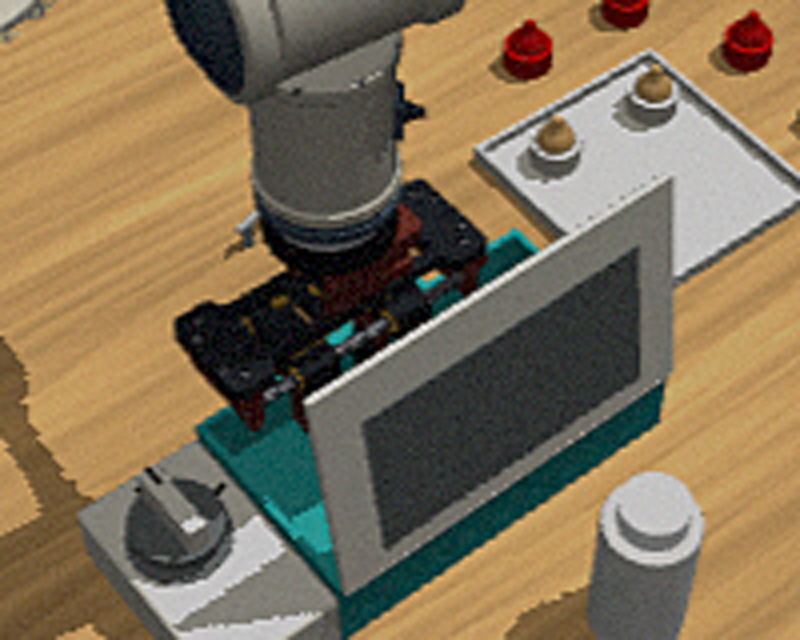

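>>> carry_out(moves=[[[-1,-1,15],0,0],[[-2,-2,28],0,0],[[-2,-2,38],0,0],[[-2,-2,45],0,0],[[-2,-2,49],0,0],[[-2,-2,52],0,0],[[-2,-2,52],0,0],[[-2,-2,52],0,0],[[-2,-2,52],0,0],[[-2,-2,52],0,0]])

```text
time: 20.1
tool_pos: [0.5953, -0.0106, 0.0419]
eef_rot: [1.0, 0.016, 0.008, 0.004]
wrist_force: [0.5, -0.2, 1.0]
gripper_width: 0.0371
```

>>> carry_out(moves=[[[0,0,0],0,0.5],[[0,0,0],0,0.6],[[0,0,0],0,0.6],[[0,0,0],0,0.6],[[0,0,-15],0,0.6],[[0,0,-40],0,0.6],[[0,0,-75],0,0.6],[[0,0,-110],0,0.6],[[0,0,-130],0,0.6],[[0,0,-130],0,0.6]])

```text
time: 21.1
tool_pos: [0.5948, -0.0096, 0.1777]
eef_rot: [1.0, 0.016, 0.012, 0.005]
wrist_force: [0.0, 0.3, 0.1]
gripper_width: 0.0523
```

```bash
python3 - <<'E'
from h import *
plan((.50,.05,.17,.4),(.469,.265,.17,.785),(.469,.265,.031,.785))
snap("m")
import cv2
s=cv2.imread("pics/m_scene.png"); t=cv2.imread("pics/m_top.png")
cv2.imwrite("pics/m1.png",np.hstack([cv2.convertScaleAbs(cv2.resize(i,None,fx=4,fy=4,interpolation=2),alpha=1.5) for i in(s[100:240,260:360],t[150:290,170:270])]))
E
```

```text
t 21.1 tcp [ 0.5948 -0.0096  0.1777] yaw 0.032 tilt [ 0.0251 -0.0089 -0.9996] w 0.0523 F [0.  0.3 0.1] j [-0.07  0.05  1.39 -0.01  1.68  1.47]
[-93.1, -62.6, 4.8] -0.368
[-117.2, -278.5, 2.1] -0.753
[-120.7, -279.8, 141.0] -0.753
```

View pics/m1.png

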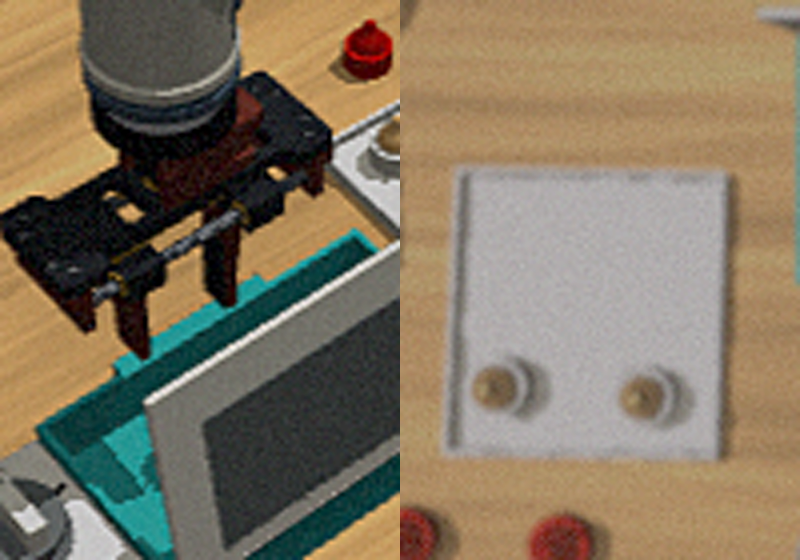

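>>> carry_out(moves=[[[-45,-25,3],-0.12,0.6],[[-85,-55,5],-0.25,0.6],[[-95,-95,5],-0.37,0.6],[[-105,-140,4],-0.48,0.6],[[-110,-185,3],-0.6,0.6],[[-115,-230,3],-0.7,0.6],[[-117,-265,2],-0.753,0.6],[[-117,-279,2],-0.753,0.6],[[-117,-279,2],-0.753,0.6],[[-117,-279,2],-0.753,0.6]])

```text
time: 22.2
tool_pos: [0.4675, 0.2645, 0.1646]
eef_rot: [0.924, 0.382, 0.005, 0.008]
wrist_force: [1.5, -0.4, 1.2]
gripper_width: 0.0526
```

```bash
python3 - <<'E'
from h import *
plan((.469,.265,.031,.785))
E
```

```text
t 22.2 tcp [0.4675 0.2645 0.1646] yaw 0.783 tilt [ 0.0158 -0.0101 -0.9998] w 0.0526 F [ 1.5 -0.4  1.2] j [ 0.46 -0.09  1.55 -0.02  1.67  1.25]
[0.9, -1.7, 133.6] -0.002
```

>>> carry_out(moves=[[[0,0,30],0,0.6],[[0,-1,65],0,0.6],[[1,-1,95],0,0.6],[[1,-2,118],0,0.6],[[1,-2,130],0,0.6],[[1,-2,133],0,0.6],[[1,-2,133],0,0.6],[[1,-2,133],0,0],[[1,-2,133],0,0],[[1,-2,133],0,0]], newtons=15)

```text
time: 23.2
tool_pos: [0.4697, 0.2656, 0.0331]
eef_rot: [0.924, 0.382, 0.007, 0.008]
wrist_force: [-0.1, -0.4, 3.5]
gripper_width: 0.0374
```

>>> carry_out(moves=[[[0,0,0],0,0],[[0,0,0],0,0],[[0,0,-10],0,0],[[0,0,-35],0,0],[[0,0,-75],0,0],[[0,0,-110],0,0],[[0,0,-138],0,0],[[0,0,-138],0,0],[[0,0,-138],0,0],[[0,0,-138],0,0]])

```text
time: 24.2
tool_pos: [0.4665, 0.2666, 0.1692]
eef_rot: [0.924, 0.382, 0.005, 0.008]
wrist_force: [-0.1, 0.5, -1.1]
gripper_width: 0.0378
```

```bash
python3 - <<'E'
from h import *
plan((.49,.15,.17,.4),W(-.10,.08,.17),W(-.025,.01,.17),W(-.025,.01,.041))
E
```

```text
t 24.2 tcp [0.4665 0.2666 0.1692] yaw 0.784 tilt [ 0.0155 -0.0104 -0.9998] w 0.0378 F [-0.1  0.5 -1.1] j [ 0.47 -0.09  1.54 -0.02  1.68  1.25]
[-65.6, 99.2, 0.8] 0.384
[-67.3, 136.1, 1.5] 0.751
[-60.2, 238.4, 3.4] 0.751
[-60.7, 236.1, 132.4] 0.751
```

>>> carry_out(moves=[[[-25,40,0],0.13,0],[[-50,80,1],0.27,0],[[-66,110,1],0.4,0],[[-67,136,1],0.52,0],[[-65,165,2],0.64,0],[[-62,200,3],0.751,0],[[-59,225,3],0.751,0],[[-58,236,3],0.751,0],[[-58,236,3],0.751,0],[[-58,236,3],0.751,0]])

```text
time: 25.2
tool_pos: [0.5912, 0.059, 0.1694]
eef_rot: [1.0, 0.016, 0.007, 0.005]
wrist_force: [-0.3, 0.6, -1.1]
gripper_width: 0.0372
```

```bash
python3 - <<'E'
from h import *
plan(W(-.025,.013,.041))
E
```

```text
t 25.2 tcp [0.5912 0.059  0.1694] yaw 0.033 tilt [ 0.0136 -0.01   -0.9999] w 0.0372 F [-0.3  0.6 -1.1] j [ 0.05  0.06  1.39 -0.01  1.68  1.58]
[-0.9, -0.5, 128.4] 0.0
```

>>> carry_out(moves=[[[0,0,30],0,0],[[0,0,60],0,0],[[-1,0,88],0,0],[[-1,0,108],0,0],[[-1,0,120],0,0],[[-1,0,125],0,0],[[-1,0,127],0,0],[[-1,0,127],0,0],[[-1,0,127],0,0],[[-1,0,127],0,0.5]])

```text
time: 26.2
tool_pos: [0.5925, 0.0578, 0.0436]
eef_rot: [1.0, 0.016, 0.008, 0.005]
wrist_force: [-0.7, -0.5, 0.2]
gripper_width: 0.0418
```

>>> carry_out(moves=[[[0,0,0],0,0.53],[[0,0,0],0,0.53],[[0,0,0],0,0.53],[[0,0,-15],0,0.53],[[0,0,-45],0,0.53],[[0,0,-80],0,0.53],[[0,0,-115],0,0.6],[[0,0,-130],0,0.6],[[0,0,-130],0,0.6],[[0,0,-130],0,0.6]])

```text
time: 27.2
tool_pos: [0.5902, 0.059, 0.1724]
eef_rot: [1.0, 0.016, 0.007, 0.005]
wrist_force: [-0.1, -0.1, -1.3]
gripper_width: 0.053
```

```bash
python3 - <<'E'
from h import *
plan((.50,.09,.17,.4),(.4715,.353,.17,.785),(.4715,.353,.031,.785))
snap("n")
import cv2
s=cv2.imread("pics/n_scene.png"); t=cv2.imread("pics/n_top.png")
cv2.imwrite("pics/n1.png",np.hstack([cv2.convertScaleAbs(cv2.resize(i,None,fx=4,fy=4,interpolation=2),alpha=1.5) for i in(s[100:240,260:360],t[150:290,170:270])]))
E
```

```text
t 27.2 tcp [0.5902 0.059  0.1724] yaw 0.033 tilt [ 0.0141 -0.01   -0.9999] w 0.053 F [-0.1 -0.1 -1.3] j [ 0.05  0.06  1.39 -0.01  1.68  1.58]
[-89.2, -34.0, 0.8] -0.367
[-109.0, -297.7, -2.2] -0.752
[-110.9, -299.2, 136.8] -0.752
```

View pics/n1.png

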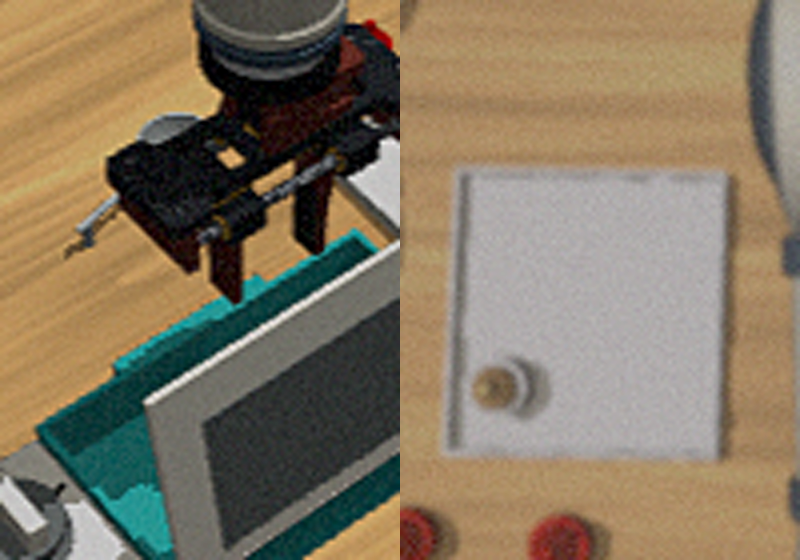

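Third teat unmoved at top pixel (193.6, 247). Go on.

>>> carry_out(moves=[[[-45,-15,0],-0.13,0.6],[[-85,-35,0],-0.27,0.6],[[-95,-80,0],-0.4,0.6],[[-100,-125,-1],-0.52,0.6],[[-104,-172,-1],-0.65,0.6],[[-106,-220,-2],-0.752,0.6],[[-108,-265,-2],-0.752,0.6],[[-109,-298,-2],-0.752,0.6],[[-109,-298,-2],-0.752,0.6],[[-109,-298,-2],-0.752,0.6]])

```text
time: 28.3
tool_pos: [0.4701, 0.3531, 0.1662]
eef_rot: [0.924, 0.383, 0.001, 0.007]
wrist_force: [-0.2, -0.5, -0.1]
gripper_width: 0.0526
```

```bash
python3 - <<'E'
from h import *
plan((.4715,.353,.031,.785))
E
```

```text
t 28.3 tcp [0.4701 0.3531 0.1662] yaw 0.786 tilt [ 0.0083 -0.0127 -0.9999] w 0.0526 F [-0.2 -0.5 -0.1] j [ 0.59  0.06  1.4  -0.02  1.69  1.38]
[1.3, -0.9, 135.2] 0.001
```

>>> carry_out(moves=[[[0,0,30],0,0.6],[[0,-1,65],0,0.6],[[1,-1,95],0,0.6],[[1,-1,118],0,0.6],[[1,-1,131],0,0.6],[[1,-1,135],0,0.6],[[1,-1,135],0,0.6],[[1,-1,135],0,0],[[1,-1,135],0,0],[[1,-1,135],0,0]], newtons=15)

```text
time: 29.3
tool_pos: [0.4719, 0.3533, 0.0328]
eef_rot: [0.924, 0.383, 0.003, 0.007]
wrist_force: [0.4, -0.5, 2.8]
gripper_width: 0.0374
```

>>> carry_out(moves=[[[0,0,0],0,0],[[0,0,0],0,0],[[0,0,-10],0,0],[[0,0,-35],0,0],[[0,0,-75],0,0],[[0,0,-110],0,0],[[0,0,-138],0,0],[[0,0,-138],0,0],[[0,0,-138],0,0],[[0,0,-138],0,0]])

```text
time: 30.3
tool_pos: [0.4699, 0.3544, 0.1689]
eef_rot: [0.924, 0.383, 0.001, 0.008]
wrist_force: [0.5, 0.4, 0.2]
gripper_width: 0.0373
```

```bash
python3 - <<'E'
from h import *
plan((.48,.25,.17,.4),W(-.10,.12,.17),W(-.025,.08,.17),W(-.025,.08,.041))
E
```

```text
t 30.3 tcp [0.4699 0.3544 0.1689] yaw 0.786 tilt [ 0.008  -0.0131 -0.9999] w 0.0373 F [0.5 0.4 0.2] j [ 0.6   0.06  1.39 -0.02  1.69  1.38]
[-66.8, 80.9, 0.3] 0.386
[-104.9, 166.4, 1.7] 0.753
[-77.6, 246.9, 2.8] 0.753
[-77.1, 245.0, 131.8] 0.753
```

>>> carry_out(moves=[[[-35,40,0],0.13,0],[[-66,80,0],0.27,0],[[-88,120,1],0.4,0],[[-104,160,1],0.52,0],[[-98,190,2],0.64,0],[[-88,220,2],0.753,0],[[-80,240,3],0.753,0],[[-78,247,3],0.753,0],[[-78,247,3],0.753,0],[[-78,247,3],0.753,0]])

```text
time: 31.3
tool_pos: [0.5888, 0.1253, 0.1689]
eef_rot: [1.0, 0.017, 0.003, 0.007]
wrist_force: [-0.3, -1.1, -0.3]
gripper_width: 0.0375
```

```bash
python3 - <<'E'
from h import *
plan(W(-.025,.08,.041))
E
```

```text
t 31.3 tcp [0.5888 0.1253 0.1689] yaw 0.034 tilt [ 0.0061 -0.013  -0.9999] w 0.0375 F [-0.3 -1.1 -0.3] j [ 0.16  0.09  1.36 -0.01  1.69  1.7 ]
[0.4, -1.5, 127.9] 0.001
```

>>> carry_out(moves=[[[0,0,30],0,0],[[0,0,60],0,0],[[0,-1,88],0,0],[[0,-1,108],0,0],[[0,-1,120],0,0],[[0,-1,125],0,0],[[0,-1,127],0,0],[[0,-1,127],0,0],[[0,-1,127],0,0],[[0,-1,127],0,0.5]])

```text
time: 32.3
tool_pos: [0.5901, 0.1247, 0.0431]
eef_rot: [1.0, 0.017, 0.004, 0.006]
wrist_force: [0.4, -0.4, 0.0]
gripper_width: 0.042
```

>>> carry_out(moves=[[[0,0,0],0,0.53],[[0,0,0],0,0.53],[[0,0,0],0,0.53],[[0,0,-15],0,0.53],[[0,0,-45],0,0.53],[[0,0,-80],0,0.53],[[0,0,-115],0,0.6],[[0,0,-130],0,0.6],[[0,0,-130],0,0.6],[[0,0,-130],0,0.6]])

```text
time: 33.3
tool_pos: [0.5888, 0.1263, 0.172]
eef_rot: [1.0, 0.017, 0.003, 0.007]
wrist_force: [0.1, 0.5, -0.1]
gripper_width: 0.0527
```

```bash
python3 - <<'E'
from h import *
plan((.47,.25,.25,.0))
E
```

```text
t 33.3 tcp [0.5888 0.1263 0.172 ] yaw 0.034 tilt [ 0.0066 -0.0129 -0.9999] w 0.0527 F [ 0.1  0.5 -0.1] j [ 0.16  0.09  1.35 -0.01  1.69  1.7 ]
[-114.0, -126.7, -80.4] 0.034
```

>>> carry_out(moves=[[[-25,-15,-15],-0.14,0.6],[[-55,-30,-35],-0.28,0.4],[[-85,-50,-55],-0.42,0.2],[[-115,-70,-75],-0.56,0.1],[[-140,-85,-95],-0.7,0],[[-160,-95,-110],-0.84,0],[[-170,-100,-120],-0.98,0],[[-170,-100,-120],-1.12,0],[[-170,-100,-120],-1.26,0],[[-170,-100,-120],-1.26,0]])

```text
time: 34.3
tool_pos: [0.4142, 0.2219, 0.2871]
eef_rot: [0.797, 0.603, -0.003, 0.007]
wrist_force: [0.5, 0.5, -0.9]
gripper_width: 0.0008
```

>>> carry_out(moves=[[[0,0,0],-0.14,0],[[0,0,0],-0.28,0],[[0,0,0],-0.42,0],[[0,0,0],-0.56,0],[[0,0,0],-0.7,0],[[0,0,0],-0.84,0],[[0,0,0],-0.98,0],[[0,0,0],-1.12,0],[[0,0,0],-1.12,0],[[0,0,0],-1.12,0]])

```text
time: 35.3
tool_pos: [0.4142, 0.2217, 0.2858]
eef_rot: [0.358, 0.934, -0.007, 0.003]
wrist_force: [0.5, 0.3, -0.1]
gripper_width: 0.0005
```

```bash
python3 - <<'E'
from h import *
plan()
snap("o")
import cv2
s=cv2.imread("pics/o_scene.png"); t=cv2.imread("pics/o_top.png")
cv2.imwrite("pics/o1.png",np.hstack([cv2.convertScaleAbs(cv2.resize(i,None,fx=3,fy=3,interpolation=2),alpha=1.5) for i in(s[120:260,230:360],t[120:260,250:380])]))
E
```

```text
t 35.3 tcp [0.4142 0.2217 0.2858] yaw 2.41 tilt [ 0.0011 -0.0155 -0.9999] w 0.0005 F [ 0.5  0.3 -0.1] j [ 0.43 -0.24  1.47 -0.02  1.92 -0.41]
```

View pics/o1.png

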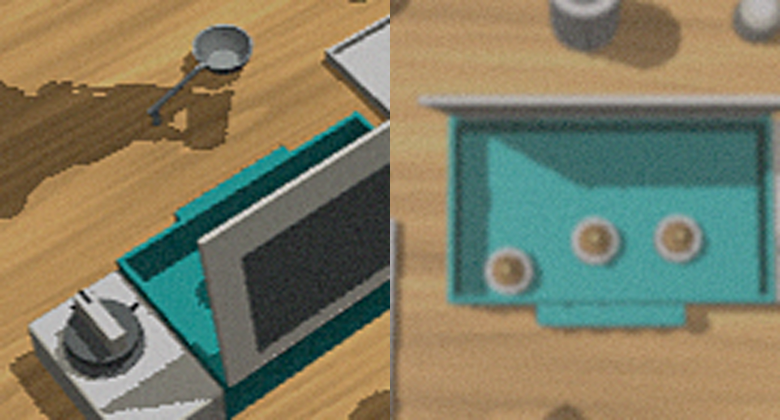

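View pics/o_top.png

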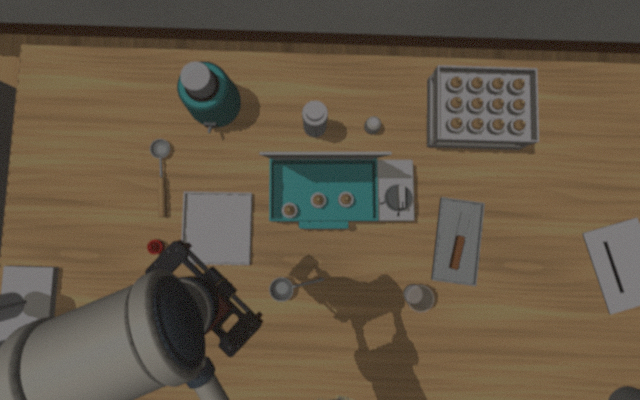

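```bash
python3 - <<'E'
from h import *
c,s=np.cos(S[2]),np.sin(S[2])
for u,v in((510,270),(597,240),(679,238)):
    U=(u-390+.5)/3-.5+250;V=(v+.5)/3-.5+120
    X=ray("top",U,V,.05);d=X[:2]-S[:2];print(U,V,X.round(4),"local",(c*d[0]+s*d[1]).round(4),(-s*d[0]+c*d[1]).round(4))
t=cv2.imread("pics/o_top.png")
cv2.imwrite("pics/o2.png",cv2.convertScaleAbs(cv2.resize(t[180:235,265:355],None,fx=8,fy=8,interpolation=2),alpha=1.5))
E
```

```text
289.6666666666667 209.66666666666669 [0.565  0.1238 0.05  ] local -0.0499 0.0795
318.6666666666667 199.66666666666669 [0.591  0.0547 0.05  ] local -0.0262 0.0095
346.0 199.0 [ 0.5944 -0.0113  0.05  ] local -0.0249 -0.0566
```

View pics/o2.png

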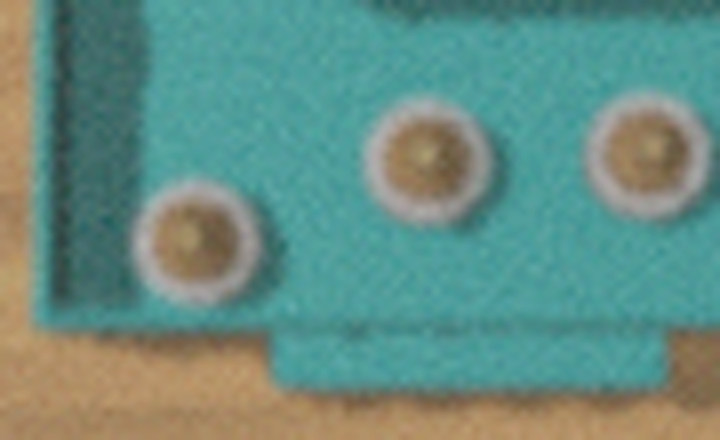

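```bash
python3 - <<'E'
from h import *
plan((.55,.14,.29,2.8),W(.085,0,.29,np.pi),W(.085,0,.218,np.pi))
E
```

```text
t 35.4 tcp [0.4142 0.2218 0.2864] yaw 2.412 tilt [ 0.0019 -0.0151 -0.9999] w 0.0004 F [ 0.7 -0.6  0.1] j [ 0.43 -0.24  1.46 -0.02  1.92 -0.42]
[-155.8, 29.5, -2.1] -0.388
[-330.2, 63.2, -0.4] -0.763
[-329.4, 64.0, 71.6] -0.763
```

>>> carry_out(moves=[[[-35,7,-2],-0.08,0],[[-80,15,-4],-0.18,0],[[-125,24,-4],-0.28,0],[[-170,32,-4],-0.38,0],[[-215,41,-4],-0.5,0],[[-255,49,-4],-0.62,0],[[-295,57,-3],-0.763,0],[[-330,63,-2],-0.763,0],[[-330,63,-2],-0.763,0],[[-330,63,-2],-0.763,0]], newtons=30)

```text
time: 36.4
tool_pos: [0.7025, 0.0483, 0.2895]
eef_rot: [-0.015, 1.0, -0.007, -0.001]
wrist_force: [-0.9, 0.3, 0.8]
gripper_width: 0.0003
```

```bash
python3 - <<'E'
from h import *
plan(W(.085,0,.218,np.pi))
snap("p")
import cv2
s=cv2.imread("pics/p_scene.png")
cv2.imwrite("pics/p1.png",cv2.convertScaleAbs(cv2.resize(s[60:260,230:430],None,fx=3,fy=3,interpolation=2),alpha=1.5))
E
```

```text
t 36.4 tcp [0.7025 0.0483 0.2895] yaw -3.112 tilt [-0.0012 -0.0149 -0.9999] w 0.0003 F [-0.9  0.3  0.8] j [ 0.03  0.42  0.77 -0.02  1.96 -1.58]
[-0.1, 1.6, 71.5] -0.003
```

View pics/p1.png

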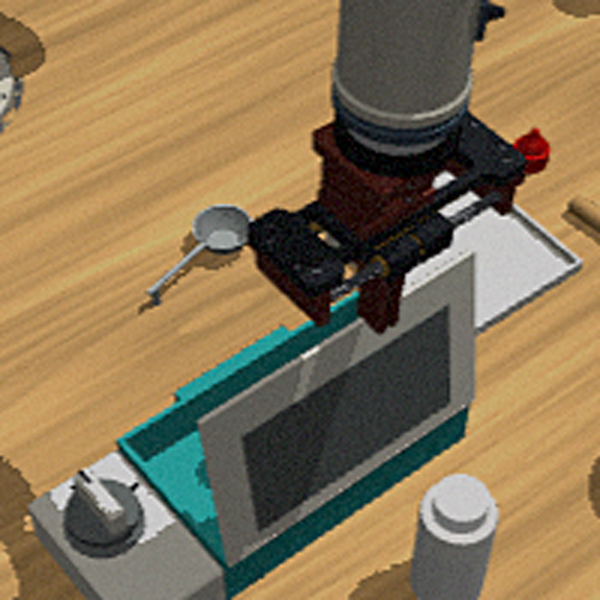

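>>> carry_out(moves=[[[-5,2,0],0,0],[[-6,2,15],0,0],[[-6,2,35],0,0],[[-6,2,52],0,0],[[-6,2,65],0,0],[[-6,2,71],0,0],[[-6,2,71],0,0],[[-6,2,71],0,0],[[-6,2,71],0,0],[[-6,2,71],0,0]])

```text
time: 37.5
tool_pos: [0.708, 0.0506, 0.2223]
eef_rot: [-0.016, 1.0, -0.007, 0.002]
wrist_force: [0.9, 0.2, 0.6]
gripper_width: 0.0004
```

```bash
python3 - <<'E'
from h import *
r=.14
wp=[]
for th in (1.4,1.3,1.2,1.1,1.0,.9,.8,.7,.6,.5,.4,.3,.2,.1,0,-.02):
    x=.075-r*np.cos(th)+.006*np.sin(th)+.010; z=.06+r*np.sin(th)+.006*np.cos(th)+.019
    wp.append(W(x,0,z,np.pi)); 
plan(*wp)
E
```

```text
t 37.5 tcp [0.708  0.0506 0.2223] yaw -3.109 tilt [ 0.0041 -0.0147 -0.9999] w 0.0004 F [0.9 0.2 0.6] j [ 0.03  0.4   0.91 -0.02  1.83 -1.58]
[23.5, -1.6, 4.3] -0.001
[37.3, -1.5, 6.7] -0.001
[50.8, -1.5, 10.5] -0.001
[63.8, -1.4, 15.6] -0.001
[76.3, -1.3, 22.0] -0.001
[88.0, -1.2, 29.6] -0.001
[99.0, -1.1, 38.4] -0.001
[109.0, -1.0, 48.2] -0.001
[118.0, -0.8, 58.9] -0.001
[125.8, -0.6, 70.5] -0.001
[132.5, -0.5, 82.8] -0.001
[137.9, -0.3, 95.7] -0.001
[142.0, -0.1, 109.1] -0.001
[144.7, 0.1, 122.9] -0.001
[146.1, 0.3, 136.8] -0.001
[146.2, 0.4, 139.6] -0.001
```

>>> carry_out(moves=[[[12,0,2],0,0],[[23,0,4],0,0],[[37,0,7],0,0],[[50,0,11],0,0],[[63,0,16],0,0],[[76,0,22],0,0],[[88,0,30],0,0],[[99,0,39],0,0],[[109,0,49],0,0],[[109,0,49],0,0]])

```text
time: 38.5
tool_pos: [0.5983, 0.0463, 0.1723]
eef_rot: [-0.016, 1.0, -0.007, 0.001]
wrist_force: [0.6, -1.2, -1.2]
gripper_width: 0.0003
```

```bash
python3 - <<'E'
from h import *
r=.14
wp=[]
for th in (.6,.5,.4,.3,.2,.1,0,-.02):
    x=.075-r*np.cos(th)+.006*np.sin(th)+.010; z=.06+r*np.sin(th)+.006*np.cos(th)+.019
    wp.append(W(x,0,z,np.pi)); 
plan(*wp)
snap("q")
import cv2
s=cv2.imread("pics/q_scene.png")
cv2.imwrite("pics/q1.png",cv2.convertScaleAbs(cv2.resize(s[60:260,230:430],None,fx=3,fy=3,interpolation=2),alpha=1.5))
E
```

```text
t 38.5 tcp [0.5983 0.0463 0.1723] yaw -3.109 tilt [ 0.0027 -0.0148 -0.9999] w 0.0003 F [ 0.6 -1.2 -1.2] j [ 0.03  0.09  1.36 -0.01  1.69 -1.58]
[8.0, -0.8, 9.3] -0.001
[15.8, -0.6, 20.9] -0.001
[22.5, -0.5, 33.2] -0.001
[27.9, -0.3, 46.1] -0.001
[31.9, -0.1, 59.5] -0.001
[34.7, 0.1, 73.3] -0.001
[36.0, 0.3, 87.2] -0.001
[36.1, 0.4, 90.0] -0.001
```

View pics/q1.png

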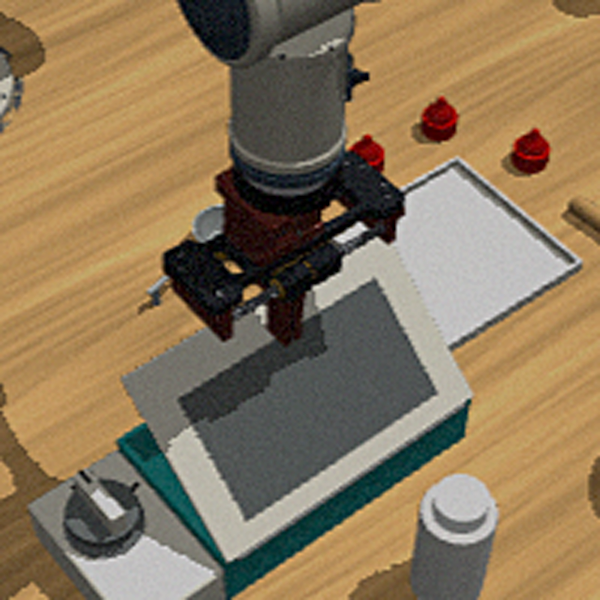

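>>> carry_out(moves=[[[8,0,9],0,0],[[16,0,21],0,0],[[22,0,33],0,0],[[28,0,46],0,0],[[32,0,59],0,0],[[34,0,70],0,0],[[35,0,79],0,0],[[36,0,85],0,0],[[36,0,88],0,0],[[36,0,89],0,0]])

```text
time: 39.6
tool_pos: [0.5639, 0.0438, 0.0853]
eef_rot: [-0.016, 1.0, -0.007, 0.002]
wrist_force: [-4.5, 0.0, 8.1]
gripper_width: 0.0002
```

>>> carry_out(moves=[[[0,0,0],0,0],[[0,0,1],0,0],[[0,0,2],0,0],[[0,0,2],0,0],[[0,0,2],0,0],[[0,0,-10],0,0],[[0,0,-30],0,0],[[0,0,-60],0,0],[[0,0,-60],0,0],[[0,0,-60],0,0]])

```text
time: 40.6
tool_pos: [0.5642, 0.0447, 0.1461]
eef_rot: [-0.016, 1.0, -0.007, 0.003]
wrist_force: [0.7, 1.1, -1.0]
gripper_width: 0.0001
```

```bash
python3 - <<'E'
from h import *
plan()
snap("r")
import cv2
s=cv2.imread("pics/r_scene.png");t=cv2.imread("pics/r_top.png")
cv2.imwrite("pics/r1.png",np.hstack([cv2.convertScaleAbs(cv2.resize(i,None,fx=4,fy=4,interpolation=2),alpha=1.5) for i in(s[130:270,220:320],t[140:280,340:440])]))
cv2.imwrite("pics/r2.png",np.hstack([cv2.convertScaleAbs(cv2.resize(i,None,fx=4,fy=4,interpolation=2),alpha=1.5) for i in(s[130:270,300:400],t[140:280,255:355])]))
E
```

```text
t 40.6 tcp [0.5642 0.0447 0.1461] yaw -3.109 tilt [ 0.0068 -0.0148 -0.9999] w 0.0001 F [ 0.7  1.1 -1. ] j [ 0.03 -0.    1.5  -0.02  1.64 -1.58]
```

View pics/r1.png

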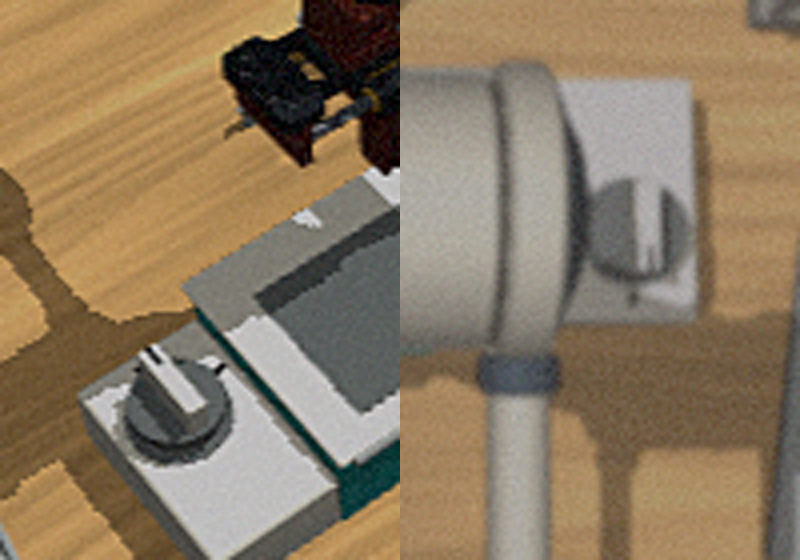

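View pics/r2.png

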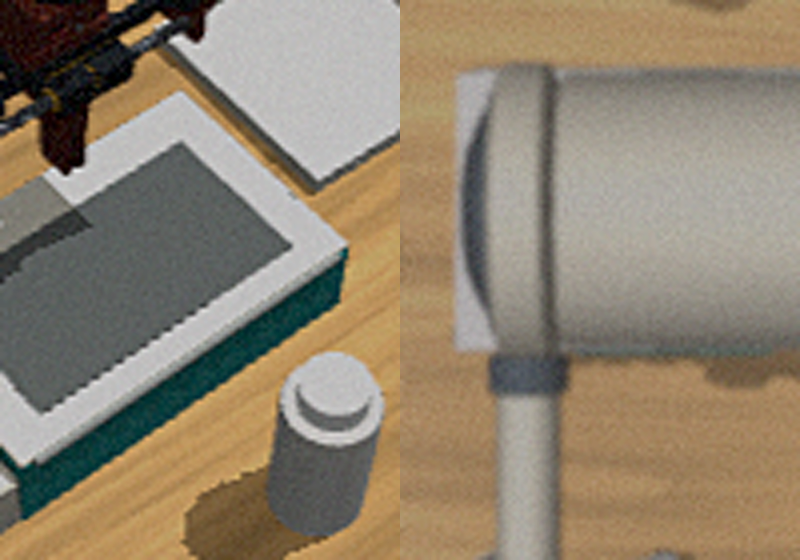

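```bash
python3 - <<'E'
from h import *
print(ray("top",709.5/5-.4+260,281/5-.4+140,.094), ray("top",694.5/5-.4+260,288/5-.4+140,.07))
print(ray("scene",136/4-.4+230,342/4-.4+140,.094),ray("scene",138/4-.4+230,372/4-.4+140,.07))
print(W(0,-.175,.094))
s=cv2.imread("pics/r_scene.png");t=cv2.imread("pics/r_top.png")
for P in (W(0,-.175,.094)[:3],W(-.027,-.175,.094)[:3],W(.027,-.175,.094)[:3]):
    for n,im in(("scene",s),("top",t)):
        p=proj(n,P);print(n,p.round(1))
cv2.imwrite("pics/s1.png",np.hstack([cv2.convertScaleAbs(cv2.resize(i,None,fx=8,fy=8,interpolation=2),alpha=1.5) for i in(s[205:255,240:290],t[175:225,380:430])]))
E
```

```text
[ 0.60116889 -0.13508562  0.094     ] [ 0.60021144 -0.13380749  0.07      ]
[ 0.60721111 -0.13424235  0.094     ] [ 0.61120854 -0.13823526  0.07      ]
(np.float64(0.623273951894571), np.float64(-0.12890472114702672), 0.094, 0.033)
scene [269.3 228.7]
top [398.9 186.2]
scene [262.7 221. ]
top [399.2 197.8]
scene [276.  236.6]
top [398.6 174.6]
```

View pics/s1.png

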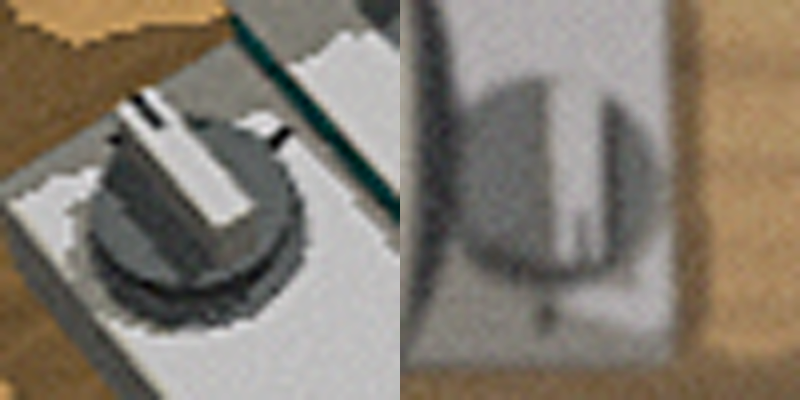

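```bash
python3 - <<'E'
from h import *
plan((.603,-.1348,.15,.033+np.pi),(.603,-.1348,.0935,.033+np.pi))
E
```

```text
t 40.7 tcp [0.5632 0.0447 0.144 ] yaw -3.109 tilt [ 0.003  -0.0149 -0.9999] w 0.0005 F [ 0.5 -0.2 -1.1] j [ 0.03 -0.    1.5  -0.01  1.64 -1.58]
[-34.0, -180.7, -3.3] -0.001
[-33.8, -179.9, 53.2] -0.001
```

>>> carry_out(moves=[[[-5,-25,-8],0,0.1],[[-10,-60,-10],0,0.3],[[-18,-100,-10],0,0.4],[[-26,-140,-8],0,0.45],[[-32,-170,-5],0,0.45],[[-34,-181,-3],0,0.45],[[-34,-181,-3],0,0.45],[[-34,-181,-3],0,0.45],[[-34,-181,-3],0,0.45],[[-34,-181,-3],0,0.45]], newtons=30)

```text
time: 41.7
tool_pos: [0.6031, -0.1337, 0.1501]
eef_rot: [-0.017, 1.0, -0.007, 0.002]
wrist_force: [0.2, 0.1, -0.4]
gripper_width: 0.0394
```

```bash
python3 - <<'E'
from h import *
plan((.603,-.1348,.0935,.033+np.pi))
snap("u")
s=cv2.imread("pics/u_scene.png");t=cv2.imread("pics/u_top.png")
cv2.imwrite("pics/u1.png",np.hstack([cv2.convertScaleAbs(cv2.resize(i,None,fx=5,fy=5,interpolation=2),alpha=1.5) for i in(s[165:255,220:300],t[145:235,360:440])]))
E
```

```text
t 41.7 tcp [ 0.6031 -0.1337  0.1501] yaw -3.108 tilt [ 0.0035 -0.0147 -0.9999] w 0.0394 F [ 0.2  0.1 -0.4] j [-0.27  0.13  1.35 -0.01  1.65 -1.87]
[0.3, -0.2, 56.6] 0.001
```

View pics/u1.png

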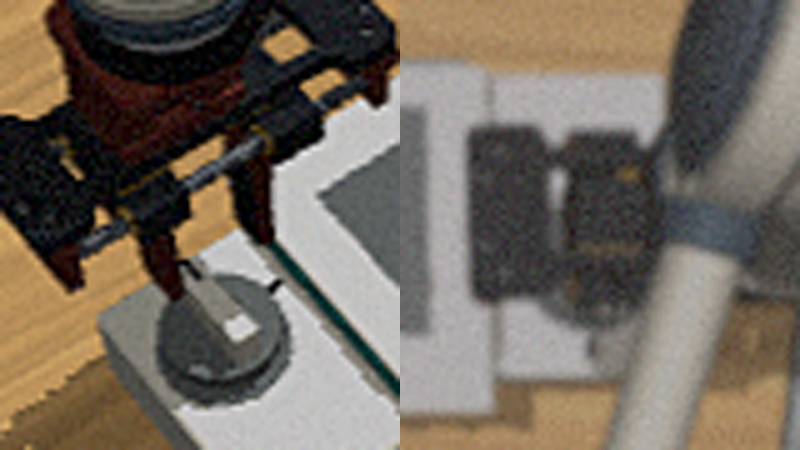

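>>> carry_out(moves=[[[0,0,15],0,0.45],[[0,0,30],0,0.45],[[0,0,43],0,0.45],[[0,0,51],0,0.45],[[0,0,56],0,0.45],[[0,0,56],0,0.45],[[0,0,56],0,0],[[0,0,56],0,0],[[0,0,56],0,0],[[0,0,56],0,0]], newtons=30)

```text
time: 42.8
tool_pos: [0.6036, -0.1344, 0.0949]
eef_rot: [-0.017, 1.0, -0.007, 0.002]
wrist_force: [-0.3, 0.0, 1.0]
gripper_width: 0.0137
```

```bash
python3 - <<'E'
from h import *
plan((.603,-.1348,.080,.033+np.pi))
E
```

```text
t 42.8 tcp [ 0.6036 -0.1344  0.0949] yaw -3.108 tilt [ 0.0046 -0.0139 -0.9999] w 0.0137 F [-0.3  0.   1. ] j [-0.27  0.15  1.42 -0.01  1.56 -1.87]
[0.7, -0.2, 14.9] 0.001
```

>>> carry_out(moves=[[[0,0,3],0,0],[[0,0,6],0,0],[[0,0,9],0,0],[[0,0,11],0,0],[[0,0,13],0,0],[[0,0,14],0,0],[[0,0,15],0,0],[[0,0,16],0,0],[[0,0,16],0,0],[[0,0,16],0,0]])

```text
time: 43.8
tool_pos: [0.6047, -0.1343, 0.0858]
eef_rot: [-0.017, 1.0, -0.007, 0.005]
wrist_force: [-11.4, 4.5, 27.7]
gripper_width: 0.0139
```

```bash
python3 - <<'E'
from h import *
plan((.603,-.1348,.080,.033+np.pi))
E
```

```text
t 43.8 tcp [ 0.6047 -0.1343  0.0858] yaw -3.107 tilt [ 0.0102 -0.0145 -0.9998] w 0.0139 F [-11.4   4.5  27.7] j [-0.27  0.16  1.44 -0.01  1.54 -1.87]
[1.8, -0.3, 5.8] 0.001
```

>>> carry_out(moves=[[[1,0,4],0.0,0],[[1,0,4],0.14,0],[[1,0,4],0.28,0],[[1,0,4],0.42,0],[[1,0,4],0.56,0],[[1,0,4],0.7,0],[[1,0,4],0.84,0],[[1,0,4],0.98,0],[[1,0,4],1.12,0],[[1,0,4],1.25,0]])

```text
time: 44.8
tool_pos: [0.6023, -0.1374, 0.0859]
eef_rot: [0.574, 0.819, -0.006, 0.009]
wrist_force: [-15.0, -6.2, 20.6]
gripper_width: 0.0141
```

```bash
python3 - <<'E'
from h import *
plan((.603,-.1348,.080,.033+np.pi-1.25)); print(manip.state()["torque"])
E
```

```text
t 44.8 tcp [ 0.6023 -0.1374  0.0859] yaw 1.918 tilt [ 0.0087 -0.0203 -0.9998] w 0.0141 F [-15.   -6.2  20.6] j [-0.27  0.15  1.44 -0.02  1.53 -0.62]
[2.3, 1.5, 5.8] -0.006
[-1.06665032  3.01291553  0.07544024]
```

>>> carry_out(moves=[[[0,0,4],0.03,0],[[0,0,4],0.06,0],[[0,0,4],0.06,0],[[0,0,4],0.06,0],[[0,0,2],0.04,0],[[0,0,-2],0.02,0],[[0,0,-5],0.01,0],[[0,0,-8],0.0,0],[[0,0,-8],0.0,0],[[0,0,-8],0.0,0]])

```text
time: 45.8
tool_pos: [0.6021, -0.1376, 0.0938]
eef_rot: [0.574, 0.818, -0.006, 0.009]
wrist_force: [-2.7, -1.2, 4.1]
gripper_width: 0.0138
```

```bash
python3 - <<'E'
from h import *
plan()
E
```

```text
t 45.8 tcp [ 0.6021 -0.1376  0.0938] yaw 1.918 tilt [ 0.0083 -0.0208 -0.9997] w 0.0138 F [-2.7 -1.2  4.1] j [-0.27  0.15  1.43 -0.02  1.55 -0.62]
```

Knob is up again at the far mark (turn 1.257). Open and leave.

>>> carry_out(moves=[[[0,0,0],0,0.2],[[0,0,0],0,0.4],[[0,0,0],0,0.4],[[0,0,0],0,0.4],[[0,0,-10],0,0.4],[[0,0,-30],0,0.4],[[0,0,-65],0,0.4],[[0,0,-105],0,0.4],[[0,0,-130],0,0.4],[[0,0,-130],0,0.4]])

```text
time: 46.8
tool_pos: [0.6025, -0.1352, 0.2304]
eef_rot: [0.574, 0.818, -0.004, 0.014]
wrist_force: [-0.2, 0.0, 0.5]
gripper_width: 0.035
```

```bash
python3 - <<'E'
from h import *
plan((.40,-.05,.3,1.918))
E
```

```text
t 46.8 tcp [ 0.6025 -0.1352  0.2304] yaw 1.918 tilt [ 0.0177 -0.0233 -0.9996] w 0.035 F [-0.2  0.   0.5] j [-0.27  0.12  1.22 -0.02  1.78 -0.62]
[146.9, -160.9, -75.1] -0.0
```

>>> carry_out(moves=[[[20,-22,-15],0,0.4],[[45,-50,-30],0,0.4],[[75,-82,-45],0,0.4],[[105,-115,-60],0,0.4],[[130,-142,-70],0,0.4],[[147,-161,-75],0,0.4],[[147,-161,-75],0,0.4],[[147,-161,-75],0,0.4],[[147,-161,-75],0,0.4],[[147,-161,-75],0,0.4]])

```text
time: 47.8
tool_pos: [0.4004, -0.0503, 0.2987]
eef_rot: [0.575, 0.818, -0.005, 0.013]
wrist_force: [-0.4, 0.3, -1.4]
gripper_width: 0.035
```

```bash
python3 - <<'E'
from h import *
plan()
snap("v")
s=cv2.imread("pics/v_scene.png");t=cv2.imread("pics/v_top.png")
cv2.imwrite("pics/v1.png",np.hstack([cv2.convertScaleAbs(cv2.resize(i,None,fx=2,fy=2,interpolation=2),alpha=1.5) for i in(s[110:310,150:400],t[80:280,240:490])][:2])[:, :1000] if 0 else cv2.convertScaleAbs(cv2.resize(s[110:310,150:400],None,fx=3,fy=3,interpolation=2),alpha=1.5))
cv2.imwrite("pics/v2.png",cv2.convertScaleAbs(cv2.resize(t[100:300,250:500],None,fx=3,fy=3,interpolation=2),alpha=1.5))
E
```

```text
t 47.8 tcp [ 0.4004 -0.0503  0.2987] yaw 1.917 tilt [ 0.0155 -0.0229 -0.9996] w 0.035 F [-0.4  0.3 -1.4] j [-0.19 -0.43  1.59 -0.02  1.96 -0.55]
```

View pics/v1.png

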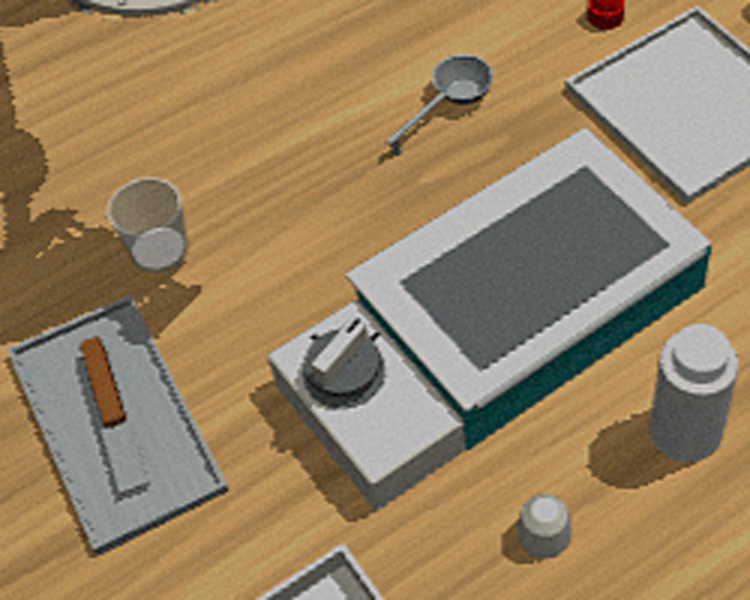

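View pics/v2.png

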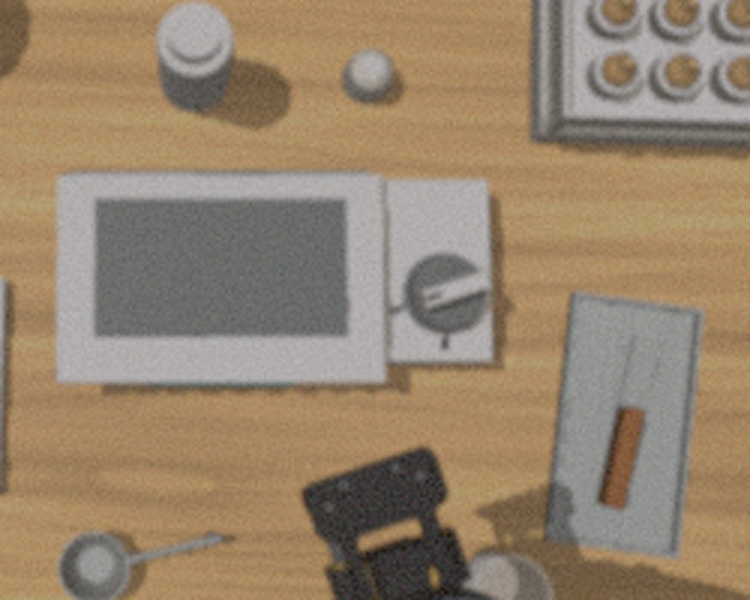

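```bash
python3 -c "
from plant import manip
print(manip.job_done())"
```

```text
the job is handed in; nothing more can be done
None
```

I ran the whole job in order and handed it in at about 48 s. No verdict came back, so this rests on my own readings.

**What I did:** I levered the lid up with the opener's blade and swung it to about 1.37 rad with the same blade. I laid the opener back in its dish. I stood the three teats that were in the tray inside the steriliser and shut the lid by pushing it from behind. Then I pressed the timer knob, turned it about 1.26 rad clockwise, and let it spring back up.

**Last checks:**
- **Lid:** its front corner is back within about 0.2 px of where it was when shut at the start.
- **Knob:** the final pictures show the bar at the far mark. The tool rose 8 mm with the knob before I let go.
- **Opener:** it lies in its dish.
- **Bystanders:** the bottle, cup, sieve and cap look unmoved. I did not check the scoop in the last pictures.
- **Arm:** it stands clear of everything.

**What disagreed:**
- **Third teat:** it was knocked about 25 mm towards the front wall after I placed it. It was still upright and inside (x about −50 mm, limit ±70 mm), so I left it. That was the last look at the teats before the lid went down.
- **Knob position:** the knob sat about 20 mm off the pod's centre in x. I aimed by the images, and the press and turn still showed side forces of up to about 16 N.
- **Cameras:** the two views differed by 2–6 mm, so I mostly used values close to the top camera's or between the two.

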